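# Find the stamped sample crate and push it to the dispatch rail

### The arm

A 6-joint arm with a two-finger parallel gripper is mounted at the origin on the work surface. World frame = base frame: x ahead of the robot, y to its left, z up, the work surface at z = 0. Lengths are in mm, angles in rad, forces in N, time in s.
With the tool pointing down it reaches from about 350 to 775 mm from the base axis. Payload 7.3 kg.
Tool frame: the origin (TCP) lies on the centre line of the jaws, within the pads' length; the fingertips stand 22 mm ahead of it and the grasp point (between the pads) lies 3 mm ahead of it; x points along the fingers, z is the direction in which the jaws open and shut, and the axes are right-handed (so a half turn about x gives the same grasp; the last joint's range is limited). The gripper opens to 92 mm and grips with 3 to 60 N. Pads are 19 mm wide; open, the fingers measure 130 mm over their backs; the gripper's body (75 mm by 190 mm) begins 47 mm behind the grasp point.
Start: joints at [-1.252, 0.342, 1.524, -0, 1.275, -0.146], TCP at [235.352, -469.311, 248.741] pointing down, gripper open.
Joint ranges: [-2.53, 2.53], [-0.77, 2.02], [0.04, 2.7], [-1, 4.14], [0.28, 2.66], [-3.11, 3.11]. Speed limits (rad/s): [2.57, 2.57, 3.14, 3.14, 3.14, 3.14].

### API

Orientations are given as [roll, pitch, yaw] about the fixed x, y, z axes, in that order (R = Rz(yaw) Ry(pitch) Rx(roll)).
In Python, from plant import readout, imaging, bot gives the robot as it stands.
- The arm moves only by the tool arm_command, never from a script. Its argument "plan" is a list of rows, each an object of numbers: "tx", "ty", "tz": the shift along the tool's x, y, z in cm; "wx", "wy", "wz": the turn, a rotation vector about the tool's x, y, z in rad; "jaw": the opening, from -1 (shut) to 1 (fully open). In form: [{"tx": .., "ty": .., "tz": .., "wx": .., "wy": .., "wz": .., "jaw": ..}, ...]. A call has 1 to 20 rows; each row shifts and turns the commanded pose from where the row before left it, along the tool's axes as they then stand; what a row does not reach is not made up. A row lasts 1/10 s, in which the tool goes at most 50 mm and 8.59 degrees, less where a joint would pass 70% of its speed; a pose out of reach is approached as far as the arm can. A call with a gripper value outside its range is refused whole. The fingers move at their own pace and stop on an object; the grip force is fixed at half the most. Time passes only in rows, so rows that do not move let the fingers close. It gives the time, the measured TCP pose, the force and the opening at its end, in the units of the state.
- readout.get_obs(): the state, without advancing time (a new reading comes with each control period).
- imaging.capture(name): name is "scene" or "top" or "wrist"; returns the picture (420x560x3 uint8, blue, green, red); there is no depth.
- imaging.get_calibration(name): a dict with "fx", "fy", "cx", "cy" (pixels), "position" and "rotation" of the camera in the world; the wrist camera has in their place "mount" (4x4, takes a point from camera to tool coordinates, whose origin is the TCP and whose axes are the tool frame's). Camera axes: x right, y up, looking along -z (the intrinsics and any distortion apply to the point x, -y, -z); pixel columns grow to the right and rows downward; lengths in mm; the calibration is good to about 2 mm. A picture is of the moment at which its call begins: read the wrist's pose just before it. get_calibration takes no time and is no camera call.
- bot.close_job(): hands the job in, once; it reports no verdict.
The state is a dict: "time": time; "joint_positions": joint angles; "dq": joint speeds; "tau": joint torques, N m; "tool_pos": TCP position; "tcp_rot": TCP orientation; "contact_force": force on the tool from outside, world axes, zero at the start; "moment": the same for the moment, N m; "grip_width": finger opening in mm.
Only numpy, scipy, OpenCV 4.12 (cv2) and the standard library are available. Lean on these libraries where they do the work, as an engineer would, in place of code of your own. Each camera call takes 0.05 s, during which the arm holds its last target.

### The job

Check the undersides of the two sample crates: with the fingertips, tip first the crate on the robot's left and then the one on its right back towards the robot until it rests on its leaning front board and its underside shows, and each time let it down gently, not dropped, to stand where it was. One of them bears a round stamp underneath: once both stand flat again, push that one along the bench, away from the robot, until its far side lies flush against the metal dispatch rail, and leave the other crate in its place. Never lift or carry a crate or tip it right over, leave the bottle, jar and dish alone, and finish clear of everything.

Things in the scene. Friction and masses are not known exactly. Their poses are not given: they have to be found in the camera images.
- crate_a: One of two: plywood crate, base 110 mm deep (own x) by 160 wide (own y), low far and side walls 40 high, all wood 8 thick; its near side is a taller front board that leans out 30 degrees towards the robot from the near bottom edge, 80 long (rim 73 up, 40 out). Inside: jars wedged fast, 43 high; a clear gap of 36 mm by the far wall. Origin: underside centre; x away from robot. About 0.6 kg.
- crate_b: The other crate, same in all; which is on the left varies; yaw within 0.2 rad. Pressed down and back near the top of its leaning front board (inner face), a crate turns on its near bottom edge until that board lies flat on the bench, 60 degrees up, far side high; once let go it swings back down by itself, so follow it down. Bench friction about 0.6. Inside of far wall, low down, is good to push on.
- crate_a_near (a point): Middle of crate_a's near bottom edge (the one towards the robot), 55 mm from its origin along own -x.
- crate_a_far (a point): Middle of crate_a's far bottom edge, 55 mm from its origin along own +x.
- crate_b_near (a point): Middle of crate_b's near bottom edge, 55 mm from its origin along own -x.
- crate_b_far (a point): Middle of crate_b's far bottom edge, 55 mm from its origin along own +x.
- stamp (a point): Centre of the stamp, a black ring of 80 mm outside diameter with a black dot of 30 mm in it, in the centre of the underside of one of the crates; the other underside is bare plywood. Out of sight until that crate is tipped, when the underside looks away from the robot and this point rises (48 mm at 60 degrees).
- rail: Dispatch rail: aluminium bar fixed to the bench beyond the crates, 640 mm long (own y), 20 mm deep (own x), 15 mm high, with a flat black rubber strip behind it. Origin: centre of its underside; own x points away from the robot (turned by at most 0.08 rad), so the face to push against is 10 mm from the origin along own -x.
- bottle: Bystander: amber glass bottle with orange cap, 66 mm diameter, 170 mm high, at the robot's left. Origin: centre of its underside.
- jar: Bystander: clear jar with white cap, 60 mm diameter, 80 mm high, at the robot's right. Origin: centre of its underside.
- dish: Bystander: white plastic bowl, 120 mm across, 45 mm high, at the robot's right. Origin: centre of its underside.
Mind the look-alikes: they are no part of the job. Leave any green or turquoise look-alike of the crate_b alone. What is shaped like the crate_a but green or yellow is not meant.

How it is judged:
By the outcome, as a careful person would: the job done as asked, in the order asked, and still so for the second after the job is handed in, with the robot touching nothing.
It also fails if it takes over 72 s, if anything falls off the work surface, if the arm or the gripper's body presses on something with over 40 N, if the wrist force passes 120 N, or if a joint passes its speed limit or range.

## Working session

There is one attempt and no reset: what is moved stays moved. The work goes in short steps, Python scripts to look and compute and a tool call to move; the robot and the scene stay as the last step left them, time stands still between calls to the robot, and variables do not carry over. Pictures are saved under pics/ and viewed, and the job is handed in when it is done.

Besides the shell and the picture viewer there is one more tool, called after "Request:" as name(argument=value, ...) on one line, values as JSON. arm_command: Moves the arm, as the interface text tells. Its arguments: {"type":"object","properties":{"plan":{"type":"array"}},"required":["plan"]}

```bash
ls; mkdir -p pics
python3 - <<'E'
from plant import readout, imaging, bot
import cv2
o=readout.get_obs(); print(o)
for n in ("scene","top","wrist"):
    c=imaging.get_calibration(n); print(n,c)
    cv2.imwrite(f"pics/{n}0.png",imaging.capture(n))
E
```

```text
pics
{'time': 0.0, 'joint_positions': array([-1.25195741e+00,  3.42738807e-01,  1.52503838e+00,  1.79384441e-05,
        1.27542239e+00, -1.45991093e-01]), 'dq': array([-0.00052571, -0.00092792,  0.00046513, -0.00119547, -0.00186751,
       -0.00238325]), 'tau': array([-1.97103168e-04, -4.31243670e+01, -2.44225073e+01,  7.16064451e-02,
        5.54354070e-02, -1.06525545e-04]), 'tool_pos': array([ 235.24752495, -468.90831945,  248.02914748]), 'tcp_rot': array([2.98492745, 1.56918931, 1.87895589]), 'contact_force': array([ 0.03782348, -0.00969936,  0.76159457]), 'moment': array([ 0.04096747,  0.00911391, -0.04484315]), 'grip_width': 91.77854969149303}
scene {'fx': 445.0222406700078, 'fy': 445.0222406700078, 'cx': 277.50619890050683, 'cy': 210.05034692682892, 'position': array([1689.77870992, -423.46896487,  848.7551092 ]), 'rotation': array([ 0.99258326, -0.02028222,  1.27012952])}
top {'fx': 429.30191512100436, 'fy': 429.30191512100436, 'cx': 279.9996670759806, 'cy': 211.16376770012218, 'position': array([ 335.80665549,  -27.35002202, 1635.25683417]), 'rotation': array([ 1.10795542e-01, -8.84497889e-05, -1.55356498e+00])}
wrist {'fx': 361.88835787773553, 'fy': 361.88835787773553, 'cx': 279.72740962383807, 'cy': 210.73495013595, 'mount': array([[ 7.76347185e-04,  2.83738635e-01, -9.58901342e-01,
        -1.35476464e+02],
       [ 3.14521317e-04,  9.58901515e-01,  2.83738940e-01,
         7.65841384e+01],
       [ 9.99999649e-01, -5.21874840e-04,  6.55198643e-04,
         1.17263658e+00],
       [ 0.00000000e+00,  0.00000000e+00,  0.00000000e+00,
         1.00000000e+00]])}
```

View pics/scene0.png

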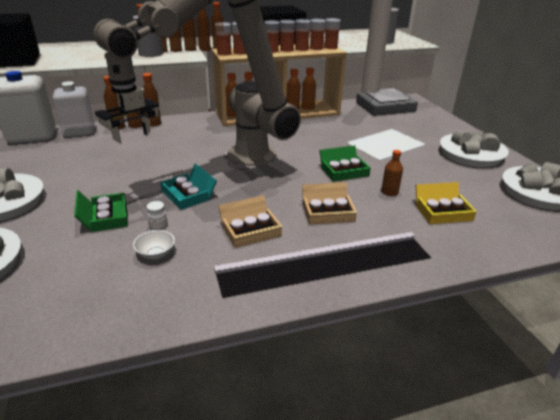

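View pics/top0.png

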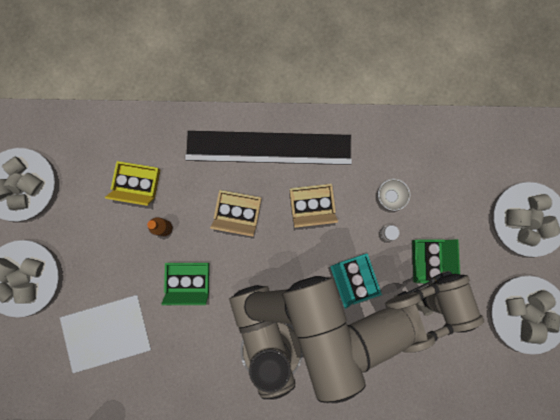

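View pics/wrist0.png

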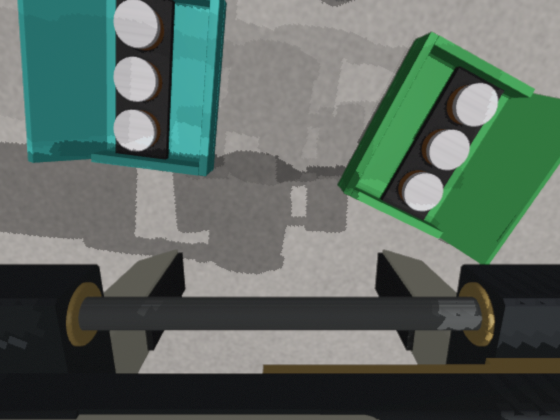

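Two plywood crates: top view (237,213) is the left one and (313,206) the right one. The yellow (134,184), green (186,283), (435,262) and turquoise (355,280) crates are look-alikes, wrong in colour. Next I'll enlarge a crop and measure.

```bash
cat > h.py <<'E'
import numpy as np, cv2
from scipy.spatial.transform import Rotation as Rn
from plant import readout, imaging, bot
def R(rpy): return Rn.from_euler('xyz',rpy).as_matrix()
def cam(name,o=None):
    c=imaging.get_calibration(name)
    if name=="wrist":
        T=np.eye(4);T[:3,:3]=R(o["tcp_rot"]);T[:3,3]=o["tool_pos"]
        M=T@c["mount"]; return c,M[:3,:3],M[:3,3]
    return c,R(c["rotation"]),np.array(c["position"])
def ray(cm,px):
    c,Rm,p=cm
    d=np.array([(px[0]-c["cx"])/c["fx"],-(px[1]-c["cy"])/c["fy"],-1.])
    return p,Rm@d
def onz(cm,px,z=0):
    p,d=ray(cm,px); return p+d*(z-p[2])/d[2]
def proj(cm,P):
    c,Rm,p=cm
    q=Rm.T@(np.array(P,float)-p)
    return np.array([c["cx"]+c["fx"]*q[0]/-q[2],c["cy"]-c["fy"]*q[1]/-q[2]])
def tri(rays):
    A=np.zeros((3,3));b=np.zeros(3)
    for p,d in rays:
        d=d/np.linalg.norm(d);Q=np.eye(3)-np.outer(d,d);A+=Q;b+=Q@p
    X=np.linalg.solve(A,b)
    return X,[np.linalg.norm((np.eye(3)-np.outer(d,d)/(d@d))@(X-p)) for p,d in rays]
def axes(o):
    Rm=R(o["tcp_rot"]); return Rm
E
python3 - <<'E'
from h import *
t=cam("top")
for n,p,z in [("L",(237,213),40),("R",(313,206),40),("bottle",(155,226),170),("jar",(390,233),80),("dish",(393,195),45),("railL",(187,160),15),("railR",(351,162),15)]:
    print(n,onz(t,p,z).round())
s=cam("scene"); print(proj(s,(0,0,0)),proj(t,(0,0,0)))
im=cv2.imread("pics/top0.png")[120:260,130:430]; cv2.imwrite("pics/topc.png",cv2.resize(im,None,fx=2.6,fy=2.6,interpolation=cv2.INTER_CUBIC))
print(R(readout.get_obs()["tcp_rot"]).round(2))
E
```

```text
L [504. 136.  40.]
R [ 535. -148.   40.]
bottle [440. 402. 170.]
jar [ 436. -425.   80.]
dish [ 581. -446.   45.]
railL [708. 337.  15.]
railR [ 711. -294.   15.]
[251.2682673  154.02823519] [271.00447683 350.11590942]
[[-0.    0.89  0.45]
 [ 0.    0.45 -0.89]
 [-1.    0.   -0.  ]]
```

View pics/topc.png

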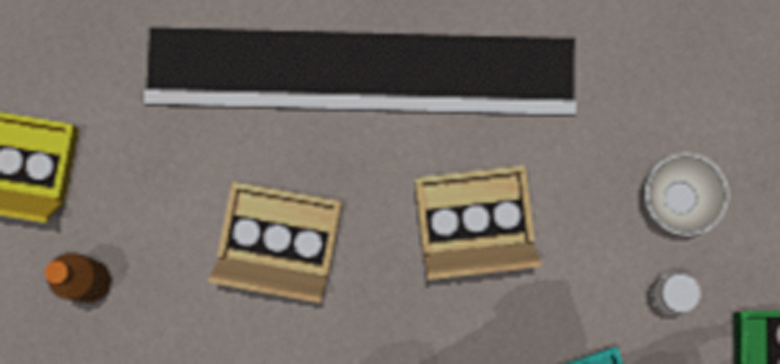

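The crop confirms both crates: plywood colour, front boards towards the robot, and about 0.15 rad of opposite yaw. I'll bring the wrist camera above them.

Request:
arm_command(plan=[{"tx": -0.37, "ty": 3.44, "tz": -2.0}, {"tx": -0.37, "ty": 3.44, "tz": -2.0}, {"tx": -0.37, "ty": 3.44, "tz": -2.0}, {"tx": -0.37, "ty": 3.44, "tz": -2.0}, {"tx": -0.37, "ty": 3.44, "tz": -2.0}, {"tx": -0.37, "ty": 3.44, "tz": -2.0}, {"tx": -0.37, "ty": 3.44, "tz": -2.0}, {"tx": -0.37, "ty": 3.44, "tz": -2.0}, {"tx": -0.37, "ty": 3.44, "tz": -2.0}, {"tx": -0.37, "ty": 3.44, "tz": -2.0}, {"tx": -0.37, "ty": 3.44, "tz": -2.0}, {"tx": -0.37, "ty": 3.44, "tz": -2.0}, {"tx": -0.37, "ty": 3.44, "tz": -2.0}, {"tx": -0.37, "ty": 3.44, "tz": -2.0}, {"wx": 0.117}, {"wx": 0.117}, {"wx": 0.117}, {"wx": 0.117}, {}, {}])

```text
invalid input at $.plan[0]: expected keys tx, ty, tz, wx, wy, wz, jaw
```

Run:
```python
from h import *
import pickle
o=readout.get_obs(); im=imaging.capture("wrist")
cv2.imwrite("pics/w1.png",im); pickle.dump(o,open("w1.pkl","wb"))
print(o["time"],o["tool_pos"],R(o["tcp_rot"]).round(3),o["contact_force"],np.abs(o["dq"]).max())
```

```text
0.15 [ 235.25074373 -469.0291052   248.22271826] [[-0.     0.894  0.448]
 [ 0.001  0.448 -0.894]
 [-1.     0.    -0.001]] [ 0.93390865 -0.18950091 -0.2565654 ] 0.0024024435485615137
```

View pics/w1.png

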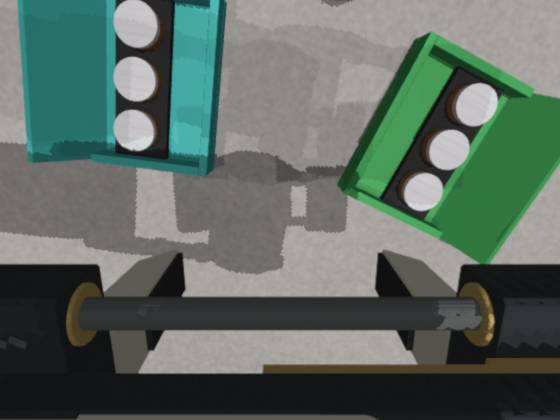

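Every row needs all the keys. The arm hasn't moved.

Request:
arm_command(plan=[{"tx": -0.37, "ty": 3.44, "tz": -2.0, "wx": 0, "wy": 0, "wz": 0, "jaw": -0.1}, {"tx": -0.37, "ty": 3.44, "tz": -2.0, "wx": 0, "wy": 0, "wz": 0, "jaw": -0.1}, {"tx": -0.37, "ty": 3.44, "tz": -2.0, "wx": 0, "wy": 0, "wz": 0, "jaw": -0.1}, {"tx": -0.37, "ty": 3.44, "tz": -2.0, "wx": 0, "wy": 0, "wz": 0, "jaw": -0.1}, {"tx": -0.37, "ty": 3.44, "tz": -2.0, "wx": 0, "wy": 0, "wz": 0, "jaw": -0.1}, {"tx": -0.37, "ty": 3.44, "tz": -2.0, "wx": 0, "wy": 0, "wz": 0, "jaw": -0.1}, {"tx": -0.37, "ty": 3.44, "tz": -2.0, "wx": 0, "wy": 0, "wz": 0, "jaw": -0.1}, {"tx": -0.37, "ty": 3.44, "tz": -2.0, "wx": 0, "wy": 0, "wz": 0, "jaw": -0.1}, {"tx": -0.37, "ty": 3.44, "tz": -2.0, "wx": 0, "wy": 0, "wz": 0, "jaw": -0.1}, {"tx": -0.37, "ty": 3.44, "tz": -2.0, "wx": 0, "wy": 0, "wz": 0, "jaw": -0.1}, {"tx": -0.37, "ty": 3.44, "tz": -2.0, "wx": 0, "wy": 0, "wz": 0, "jaw": -0.1}, {"tx": -0.37, "ty": 3.44, "tz": -2.0, "wx": 0, "wy": 0, "wz": 0, "jaw": -0.1}, {"tx": -0.37, "ty": 3.44, "tz": -2.0, "wx": 0, "wy": 0, "wz": 0, "jaw": -0.1}, {"tx": -0.37, "ty": 3.44, "tz": -2.0, "wx": 0, "wy": 0, "wz": 0, "jaw": -0.1}, {"tx": 0, "ty": 0, "tz": 0, "wx": 0.117, "wy": 0, "wz": 0, "jaw": -0.1}, {"tx": 0, "ty": 0, "tz": 0, "wx": 0.117, "wy": 0, "wz": 0, "jaw": -0.1}, {"tx": 0, "ty": 0, "tz": 0, "wx": 0.117, "wy": 0, "wz": 0, "jaw": -0.1}, {"tx": 0, "ty": 0, "tz": 0, "wx": 0.117, "wy": 0, "wz": 0, "jaw": -0.1}, {"tx": 0, "ty": 0, "tz": 0, "wx": 0, "wy": 0, "wz": 0, "jaw": -0.1}, {"tx": 0, "ty": 0, "tz": 0, "wx": 0, "wy": 0, "wz": 0, "jaw": -0.1}])

```text
time: 2.2
tool_pos: [540.3, -3.1, 300.4]
tcp_rot: [-1.495, 1.571, -3.066]
contact_force: [0.5, 0.2, 0.2]
grip_width: 41.2
```

```bash
cat > shot.py <<'E'
import sys
from h import *
import pickle
n=sys.argv[1]
o=readout.get_obs()
print(o["time"],o["tool_pos"].round(1),R(o["tcp_rot"]).round(3).tolist(),o["contact_force"].round(1),o["moment"].round(2),np.abs(o["dq"]).max().round(3),o["grip_width"], o["joint_positions"].round(2))
for k in sys.argv[2:]:
    o=readout.get_obs(); im=imaging.capture(k)
    cv2.imwrite(f"pics/{k}{n}.png",im)
    if k=="wrist": pickle.dump(o,open(f"w{n}.pkl","wb"))
E
python3 shot.py 1 wrist
```

```text
2.2 [540.3  -3.1 300.4] [[-0.0, 1.0, -0.0], [-0.0, -0.0, -1.0], [-1.0, -0.0, 0.0]] [0.5 0.2 0.2] [ 0.06  0.   -0.01] 0.001 41.2462833756483 [-0.15  0.34  1.39 -0.    1.42  1.42]
```

View pics/wrist1.png

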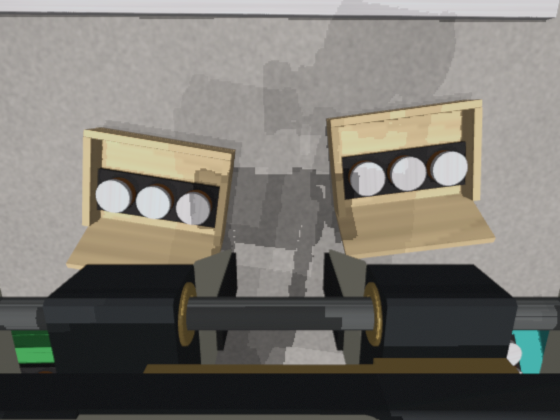

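The left crate's far corners are near (87,132) and (233,152), the right crate's near (328,120) and (480,102). The rail's near edge is at row 15. Now a second view for the heights.

Request:
arm_command(plan=[{"tx": 0, "ty": -3, "tz": -3, "wx": 0, "wy": 0, "wz": 0, "jaw": -0.1}, {"tx": 0, "ty": -3, "tz": -3, "wx": 0, "wy": 0, "wz": 0, "jaw": -0.1}, {"tx": 0, "ty": 0, "tz": -3, "wx": 0, "wy": 0, "wz": 0, "jaw": -0.1}, {"tx": 0, "ty": 0, "tz": 0, "wx": 0, "wy": 0, "wz": 0, "jaw": -0.1}, {"tx": 0, "ty": 0, "tz": 0, "wx": 0, "wy": 0, "wz": 0, "jaw": -0.1}])

```text
time: 2.75
tool_pos: [480.7, 87.3, 300.7]
tcp_rot: [0.861, 1.57, -0.71]
contact_force: [0.7, 0.6, 0.3]
grip_width: 41.2
```

```bash
python3 shot.py 2 wrist
python3 - <<'E'
import cv2
for n in (1,2):
    im=cv2.imread(f"pics/wrist{n}.png")
    if n==1: cv2.imwrite("pics/w1L.png",cv2.resize(im[110:290,50:260],None,fx=3.3,fy=3.3,interpolation=cv2.INTER_CUBIC))
    if n==1: cv2.imwrite("pics/w1R.png",cv2.resize(im[90:270,310:510],None,fx=3.3,fy=3.3,interpolation=cv2.INTER_CUBIC))
E
```

```text
2.75 [480.7  87.3 300.7] [[0.001, 1.0, -0.0], [-0.0, -0.0, -1.0], [-1.0, 0.001, 0.0]] [0.7 0.6 0.3] [ 0.04 -0.01 -0.01] 0.029 41.16952959207399 [ 0.02  0.24  1.53 -0.    1.38  1.59]
```

View pics/wrist2.png

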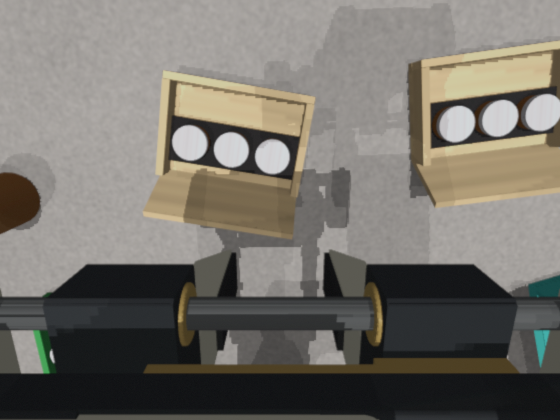

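View pics/w1R.png

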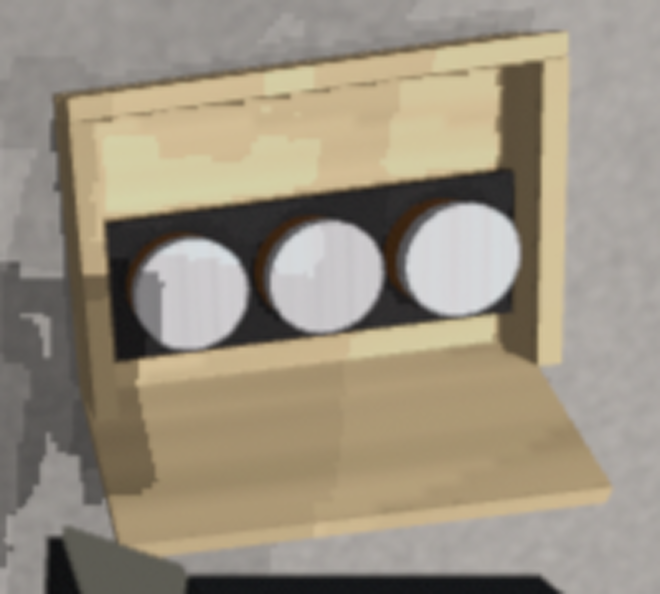

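View pics/w1L.png

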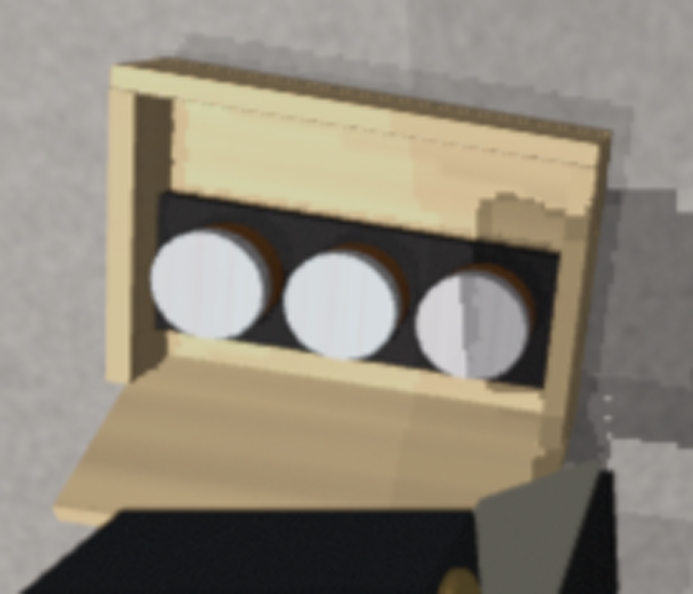

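Run:
```python
import cv2
im=cv2.imread(f"pics/wrist2.png")
cv2.imwrite("pics/w2L.png",cv2.resize(im[60:245,135:325],None,fx=3.2,fy=3.2,interpolation=cv2.INTER_CUBIC))
cv2.imwrite("pics/w2R.png",cv2.resize(im[30:215,400:560],None,fx=3.2,fy=3.2,interpolation=cv2.INTER_CUBIC))
```

```text
(no output)
```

View pics/w2L.png

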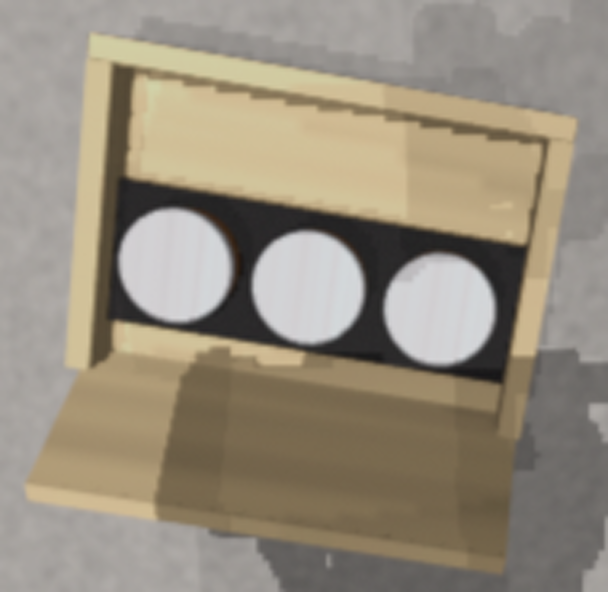

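View pics/w2R.png

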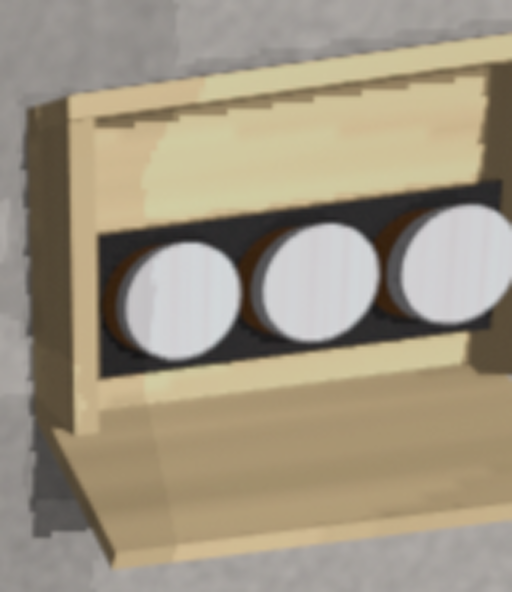

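Run:
```python
from h import *
import pickle
c1=cam("wrist",pickle.load(open("w1.pkl","rb"))) ; c2=cam("wrist",pickle.load(open("w2.pkl","rb")))
pts={"L_FL":((83.9,130.6),(163.75,70.9)),"L_FR":((233.6,153.3),(315,97.5)),"L_rimL":((67.6,264),(143.75,212.2)),
"R_FL":((331.2,118.8),(421.9,60.3)),"R_rimL":((345.8,255.2),(435,201.9))}
for k,(a,b) in pts.items():
    X,e=tri([ray(c1,a),ray(c2,b)]); print(k,X.round(1),np.round(e,1))
for k,cc,p,z in [("L_FL",c2,(163.75,70.9),40),("L_FR",c2,(315,97.5),40),("rL",c2,(143.75,212.2),73),("rR",c2,(293.4,233.4),73),
 ("R_FL",c1,(331.2,118.8),40),("R_FR",c1,(481.5,100),40),("R rL",c1,(345.8,255.2),73),("R rR",c1,(494.2,237.6),73)]:
    print(k,onz(cc,p,z).round(1))
# rail: near bright edge & bottom
im=cv2.imread("pics/wrist1.png"); print(im[5:22,[60,300,500]].mean(2).T.round())
t=cam("top"); im=cv2.imread("pics/top0.png"); g=cv2.cvtColor(im,cv2.COLOR_BGR2GRAY)
for c in (195,230,270,310,345): print(c,g[150:170,c])
```

```text
L_FL [589.7 204.2  42.8] [0. 0.]
L_FR [563.9  48.   27.3] [0.3 0.3]
L_rimL [447.9 229.7  70.3] [0.1 0.1]
R_FL [601.1 -59.6  35.4] [0.6 0.6]
R_rimL [459.4 -75.8  71.9] [0.3 0.3]
L_FL [590.  205.1  40. ]
L_FR [564.   49.4  40. ]
rL [448.8 228.7  73. ]
rR [425.2  71.7  73. ]
R_FL [601.8 -58.6  40. ]
R_FR [ 620.9 -215.    40. ]
R rL [459.6 -75.7  73. ]
R rR [ 480.  -233.3   73. ]
[[208. 209. 211. 211. 209. 207. 178. 122.  89.  89. 102. 115. 153. 165.
  165. 164. 164.]
 [206. 206. 207. 208. 209. 209. 208. 210. 207. 163. 108.  89.  97. 109.
  119. 157. 169.]
 [210. 209. 209. 208. 207. 206. 208. 210. 209. 208. 205. 167. 112.  87.
   89. 101. 112.]]
195 [ 37  34  31  37  96 158 179 181 180 156  74  92 123 124 121 121 122 122
 122 122]
230 [ 37  32  34  31  36  97 159 180 183 183 156  88 123 127 124 125 126 123
 126 127]
270 [ 34  36  35  36  30  37  97 161 183 181 182 156  93 122 127 125 123 123
 123 127]
310 [ 36  37  37  34  37  30  34  98 161 183 182 185 156  89 117 123 125 124
 123 123]
345 [ 36  38  34  37  36  33  28  44 122 185 183 182 182 155  90 122 124 122
 123 123]
```

Both crates measure consistently with the sizes given:

| Crate | Origin | Yaw | Near edge |
|---|---|---|---|
| Left | (523,136) | -0.157 | (468.7,144.7) |
| Right | (557,-144) | +0.125 | (502.4,-150.5) |

I'll orient the tool for the left crate: yaw it and lean the body back towards the robot.

Request:
arm_command(plan=[{"tx": 0, "ty": 0, "tz": 0, "wx": 0.08, "wy": 0, "wz": 0, "jaw": -0.1}, {"tx": 0, "ty": 0, "tz": 0, "wx": 0.077, "wy": 0, "wz": 0, "jaw": -0.1}, {"tx": 0, "ty": 0, "tz": 0, "wx": 0, "wy": 0, "wz": 0.1, "jaw": -0.1}, {"tx": 0, "ty": 0, "tz": 0, "wx": 0, "wy": 0, "wz": 0.1, "jaw": -0.1}, {"tx": 0, "ty": 0, "tz": 0, "wx": 0, "wy": 0, "wz": 0.1, "jaw": -0.1}, {"tx": 0, "ty": 0, "tz": 0, "wx": 0, "wy": 0, "wz": 0, "jaw": -0.1}, {"tx": 0, "ty": 0, "tz": 0, "wx": 0, "wy": 0, "wz": 0, "jaw": -0.1}])

```text
time: 3.5
tool_pos: [480.8, 86.4, 300.8]
tcp_rot: [1.57, 1.272, -0.162]
contact_force: [0.1, -0.2, -0.1]
grip_width: 41.3
```

```bash
cat > plan.py <<'E'
from h import *
C={"L":(np.array([468.7,144.7]),-0.157),"R":(np.array([502.4,-150.5]),0.125)}
def goto(P):  # tool shift (cm) from now to world TCP P
    o=readout.get_obs(); return (R(o["tcp_rot"]).T@(np.array(P)-o["tool_pos"])/10).round(2)
def frame(k):
    E,y=C[k]; u=np.array([np.cos(y),np.sin(y),0]); return np.r_[E,0],u
def corner(o): # lowest robot-side fingertip corner
    Rm=R(o["tcp_rot"]); return o["tool_pos"]+Rm@np.array([22,-9.5,0])
def tcp_for(k,a,z,lat=0):
    E,u=frame(k); v=np.array([-u[1],u[0],0]); o=readout.get_obs(); Rm=R(o["tcp_rot"])
    return E+a*u+lat*v+np.array([0,0,z])-Rm@np.array([22,-9.5,0])
def loc(k):
    E,u=frame(k); o=readout.get_obs(); d=corner(o)-E; return round(d@u,1),round(d@np.array([-u[1],u[0],0]),1),round(d[2],1)
def arc(phi,s=70,n=0):
    f=np.radians(phi); return -s*np.sin(f)+(8+n)*np.cos(f), s*np.cos(f)+(8+n)*np.sin(f)
E
cat > mv.py <<'E'
import sys
from plan import *
k,a,z=sys.argv[1],float(sys.argv[2]),float(sys.argv[3])
o=readout.get_obs(); print(o["time"],o["tool_pos"].round(1),"loc",loc(k),"F",o["contact_force"].round(1),o["joint_positions"].round(2))
P=tcp_for(k,a,z); print("TCP",P.round(1),"shift",goto(P))
E
python3 mv.py L -17.7 110; python3 -c "
from plan import *
print(R(readout.get_obs()['tcp_rot']).round(3))"
```

```text
3.5 [480.8  86.4 300.8] loc (np.float64(18.4), np.float64(-55.7), np.float64(277.0)) F [ 0.1 -0.2 -0.1] [ 0.06  0.09  1.74 -0.08  1.02  1.82]
TCP [453.8 147.1 133.8] shift [14.89 -8.38 -5.56]
[[ 0.29   0.943 -0.16 ]
 [-0.047 -0.153 -0.987]
 [-0.956  0.294  0.   ]]
```

Request:
arm_command(plan=[{"tx": 2.48, "ty": -1.4, "tz": -0.93, "wx": 0, "wy": 0, "wz": 0, "jaw": -0.1}, {"tx": 2.48, "ty": -1.4, "tz": -0.93, "wx": 0, "wy": 0, "wz": 0, "jaw": -0.1}, {"tx": 2.48, "ty": -1.4, "tz": -0.93, "wx": 0, "wy": 0, "wz": 0, "jaw": -0.1}, {"tx": 2.48, "ty": -1.4, "tz": -0.93, "wx": 0, "wy": 0, "wz": 0, "jaw": -0.1}, {"tx": 2.48, "ty": -1.4, "tz": -0.93, "wx": 0, "wy": 0, "wz": 0, "jaw": -0.1}, {"tx": 2.48, "ty": -1.4, "tz": -0.93, "wx": 0, "wy": 0, "wz": 0, "jaw": -0.1}, {"tx": 0, "ty": 0, "tz": 0, "wx": 0, "wy": 0, "wz": 0, "jaw": -0.1}, {"tx": 0, "ty": 0, "tz": 0, "wx": 0, "wy": 0, "wz": 0, "jaw": -0.1}])

```text
time: 4.3
tool_pos: [454.9, 147.6, 133.6]
tcp_rot: [1.568, 1.272, -0.163]
contact_force: [0.3, -0.5, 0.5]
grip_width: 41.3
```

```bash
python3 mv.py L -17.7 70.6; python3 shot.py 3 wrist
```

```text
4.3 [454.9 147.6 133.6] loc (np.float64(-16.7), np.float64(0.7), np.float64(109.8)) F [ 0.3 -0.5  0.5] [ 0.22  0.29  2.02 -0.21  0.56  2.12]
TCP [453.8 147.1  94.4] shift [ 3.72 -1.25  0.07]
4.3 [454.9 147.6 133.6] [[0.291, 0.943, -0.16], [-0.048, -0.152, -0.987], [-0.956, 0.294, 0.001]] [ 0.3 -0.5  0.5] [ 0.04  0.17 -0.  ] 0.038 41.28054588791378 [ 0.22  0.29  2.02 -0.21  0.56  2.12]
```

View pics/wrist3.png

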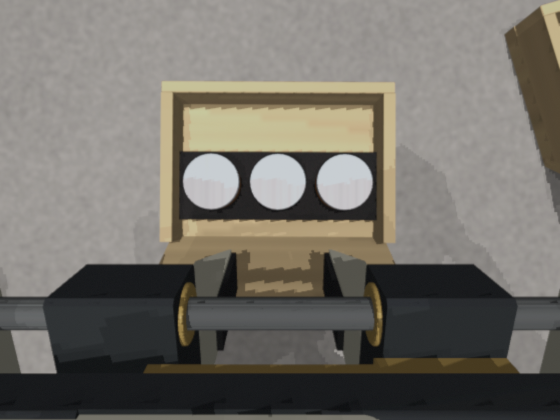

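The fingers are centred over the front board, which lies just below them (about row 270). Joint 5 is at 0.56 against a lower limit of 0.28, so I'll check the reach at the end of the arc before going on.

```bash
cat > fk.py <<'E'
from h import *
import pickle
from scipy.optimize import least_squares, fsolve
S=[((524.6,248.3),(.342738,1.525038,1.27542))]
for n in (1,2,3):
    o=pickle.load(open(f"w{n}.pkl","rb")); S.append(((np.hypot(*o["tool_pos"][:2]),o["tool_pos"][2]),tuple(o["joint_positions"][[1,2,4]])))
S.append(((488.5,300.8),(.09,1.74,1.02)))
def f(q,p):
    L1,L2,L3,h,b=p; q1,q2,q3=q; a=q1+q2+b; t=np.pi-(q1+q2+q3)
    return np.array([L1*np.sin(q1)+L2*np.sin(a)+L3*np.sin(t), h+L1*np.cos(q1)+L2*np.cos(a)-L3*np.cos(t)])
r=least_squares(lambda p:np.concatenate([f(q,p)-x for x,q in S]),[400,400,200,200,0])
P=r.x
E
python3 - <<'E'
from fk import *
print(P.round(2),r.fun.round(1))
for tilt in (0,.1,.2,.3):
  for x in ((478,94),(431,32),(460,60),(500,60),(450,32)):
    sol=fsolve(lambda q:f((q[0],q[1],np.pi-tilt-q[0]-q[1]),P)-np.array(x),[.3,2.1]); print(tilt,x,sol.round(2),"j5",(np.pi-tilt-sol.sum()).round(2))
E
```

```text
[5.2594e+02 3.8419e+02 3.0309e+02 2.1743e+02 1.4000e-01] [ 0.1 -0.5  1.  -0.2 -1.6  0.3 -0.3 -1.2  0.2  1.6]
0 (478, 94) [0.45 1.85] j5 0.84
0 (431, 32) [0.51 2.02] j5 0.61
0 (460, 60) [0.49 1.93] j5 0.73
0 (500, 60) [0.54 1.82] j5 0.78
0 (450, 32) [0.53 1.97] j5 0.64
0.1 (478, 94) [0.41 1.93] j5 0.7
0.1 (431, 32) [0.48 2.1 ] j5 0.46
0.1 (460, 60) [0.45 2.  ] j5 0.58
0.1 (500, 60) [0.5 1.9] j5 0.64
0.1 (450, 32) [0.5  2.05] j5 0.49
0.2 (478, 94) [0.38 2.01] j5 0.55
0.2 (431, 32) [0.46 2.18] j5 0.3
0.2 (460, 60) [0.43 2.08] j5 0.43
0.2 (500, 60) [0.47 1.98] j5 0.48
0.2 (450, 32) [0.48 2.13] j5 0.33
0.3 (478, 94) [0.36 2.09] j5 0.4
0.3 (431, 32) [0.46 2.26] j5 0.13
0.3 (460, 60) [0.41 2.16] j5 0.27
0.3 (500, 60) [0.46 2.06] j5 0.32
0.3 (450, 32) [0.47 2.21] j5 0.16
```

Tilt has to stay near 0.1, where joint 5 is about 0.46 at the end. By sums the body still clears the tipped jars by about 18 mm. I'll reduce the tilt.

Request:
arm_command(plan=[{"tx": 0, "ty": 0, "tz": 0, "wx": 0, "wy": 0, "wz": -0.1, "jaw": -0.1}, {"tx": 0, "ty": 0, "tz": 0, "wx": 0, "wy": 0, "wz": -0.1, "jaw": -0.1}, {"tx": 0, "ty": 0, "tz": 0, "wx": 0, "wy": 0, "wz": 0, "jaw": -0.1}])

```text
time: 4.65
tool_pos: [457.4, 147.4, 135.7]
tcp_rot: [1.592, 1.466, -0.141]
contact_force: [0.4, -0.2, 0.3]
grip_width: 41.2
```

```bash
python3 - <<'E'
from plan import *
print(arc(30,72),arc(30,72,10),loc("L"))
E
python3 mv.py L -18.8 72.3
```

```text
(np.float64(-29.071796769724482), np.float64(66.35382907247958)) (np.float64(-20.411542731880097), np.float64(71.35382907247958)) (np.float64(-18.7), np.float64(1.0), np.float64(112.9))
4.65 [457.4 147.4 135.7] loc (np.float64(-18.7), np.float64(1.0), np.float64(112.9)) F [ 0.4 -0.2  0.3] [ 0.17  0.35  1.88 -0.04  0.82  1.93]
TCP [457.2 146.4  95.2] shift [ 4.03 -0.43  0.1 ]
```

Request:
arm_command(plan=[{"tx": 1.4, "ty": -0.2, "tz": 0, "wx": 0, "wy": 0, "wz": 0, "jaw": -0.1}, {"tx": 1.4, "ty": -0.2, "tz": 0, "wx": 0, "wy": 0, "wz": 0, "jaw": -0.1}, {"tx": 1.3, "ty": -0.2, "tz": 0, "wx": 0, "wy": 0, "wz": 0, "jaw": -0.1}, {"tx": 0, "ty": 0, "tz": 0, "wx": 0, "wy": 0, "wz": 0, "jaw": -0.1}, {"tx": 0, "ty": 0, "tz": 0, "wx": 0, "wy": 0, "wz": 0, "jaw": -0.1}])

```text
time: 5.15
tool_pos: [452.2, 148.1, 92.9]
tcp_rot: [1.572, 1.469, -0.159]
contact_force: [0.0, -0.1, -0.2]
grip_width: 41.3
```

```bash
cat > arcp.py <<'E'
import sys
from plan import *
k=sys.argv[1]; s=float(sys.argv[2]); phis=[float(x) for x in sys.argv[3:]]
o=readout.get_obs(); Rm=R(o["tcp_rot"]); E,u=frame(k)
print(o["time"],"loc",loc(k),"F",o["contact_force"].round(1),"q",o["joint_positions"].round(2),"x",Rm[:,0].round(3))
a,l,z=loc(k); prev=np.array([a,z])
for p in phis:
    c=np.array(arc(p,s)); d=c-prev; w=u*d[0]+np.array([0,0,d[1]]); print(p,c.round(1),(Rm.T@w/10).round(2)); prev=c
E
python3 arcp.py L 72 30 34 38 42 46 50 54 58 62 66 70 74 78 82 86 90
```

```text
5.15 loc (np.float64(-24.1), np.float64(0.8), np.float64(70.1)) F [ 0.  -0.1 -0.2] q [ 0.18  0.41  1.93 -0.05  0.7   1.95] x [ 0.101 -0.016 -0.995]
30.0 [-29.1  66.4] [ 0.32 -0.53  0.  ]
34.0 [-33.6  64.2] [ 0.17 -0.48  0.  ]
38.0 [-38.   61.7] [ 0.2  -0.46  0.  ]
42.0 [-42.2  58.9] [ 0.24 -0.45  0.  ]
46.0 [-46.2  55.8] [ 0.27 -0.43  0.  ]
50.0 [-50.   52.4] [ 0.3  -0.41  0.  ]
54.0 [-53.5  48.8] [ 0.32 -0.39  0.  ]
58.0 [-56.8  44.9] [ 0.35 -0.36  0.  ]
62.0 [-59.8  40.9] [ 0.37 -0.34  0.  ]
66.0 [-62.5  36.6] [ 0.4  -0.31  0.  ]
70.0 [-64.9  32.1] [ 0.42 -0.28  0.  ]
74.0 [-67.   27.5] [ 0.44 -0.25  0.  ]
78.0 [-68.8  22.8] [ 0.45 -0.22  0.  ]
82.0 [-70.2  17.9] [ 0.47 -0.19  0.  ]
86.0 [-71.3  13. ] [ 0.48 -0.16  0.  ]
90.0 [-72.   8.] [ 0.49 -0.12  0.  ]
```

Request:
arm_command(plan=[{"tx": 0.16, "ty": -0.27, "tz": 0, "wx": 0, "wy": 0, "wz": 0, "jaw": -0.1}, {"tx": 0.16, "ty": -0.26, "tz": 0, "wx": 0, "wy": 0, "wz": 0, "jaw": -0.1}, {"tx": 0.17, "ty": -0.48, "tz": 0, "wx": 0, "wy": 0, "wz": 0, "jaw": -0.1}, {"tx": 0.2, "ty": -0.46, "tz": 0, "wx": 0, "wy": 0, "wz": 0, "jaw": -0.1}, {"tx": 0.24, "ty": -0.45, "tz": 0, "wx": 0, "wy": 0, "wz": 0, "jaw": -0.1}, {"tx": 0.27, "ty": -0.43, "tz": 0, "wx": 0, "wy": 0, "wz": 0, "jaw": -0.1}, {"tx": 0.3, "ty": -0.41, "tz": 0, "wx": 0, "wy": 0, "wz": 0, "jaw": -0.1}, {"tx": 0, "ty": 0, "tz": 0, "wx": 0, "wy": 0, "wz": 0, "jaw": -0.1}])

```text
time: 5.95
tool_pos: [425.4, 152.5, 73.8]
tcp_rot: [1.567, 1.472, -0.164]
contact_force: [1.8, 0.2, 2.2]
grip_width: 41.8
```

```bash
python3 arcp.py L 72 50 54; python3 shot.py 4 scene wrist
python3 - <<'E'
import cv2
a=cv2.imread("pics/scene4.png")[140:300,180:440]; a=cv2.resize(a,(520,320),interpolation=cv2.INTER_CUBIC)
b=cv2.resize(cv2.imread("pics/wrist4.png"),(280,320)); cv2.imwrite("pics/c4.png",cv2.hconcat([a,b]))
E
```

```text
5.95 loc (np.float64(-51.3), np.float64(0.9), np.float64(51.0)) F [1.8 0.2 2.2] q [ 0.2   0.42  2.01 -0.06  0.62  1.97] x [ 0.097 -0.016 -0.995]
50.0 [-50.   52.4] [-0.13  0.14 -0.  ]
54.0 [-53.5  48.8] [ 0.33 -0.39  0.  ]
5.95 [425.4 152.5  73.8] [[0.097, 0.982, -0.159], [-0.016, -0.158, -0.987], [-0.995, 0.099, 0.0]] [1.8 0.2 2.2] [ 0.21 -0.29  0.02] 0.024 41.757421351301986 [ 0.2   0.42  2.01 -0.06  0.62  1.97]
```

View pics/c4.png

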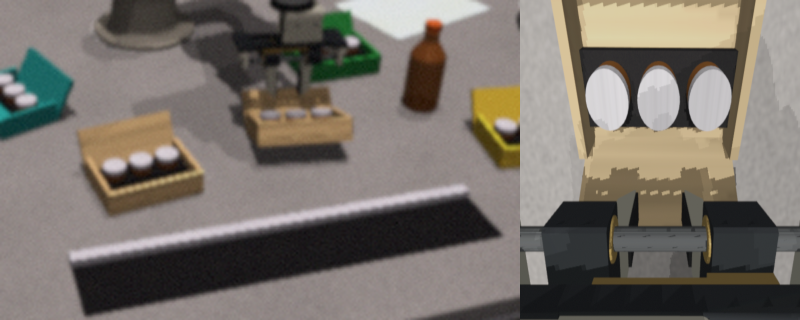

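The crate is tipping as intended, with its far side up (scene crop, about (298,130)) and a light force of 3 N. I'll continue to the full tip.

Request:
arm_command(plan=[{"tx": 0.2, "ty": -0.25, "tz": 0, "wx": 0, "wy": 0, "wz": 0, "jaw": -0.1}, {"tx": 0.35, "ty": -0.36, "tz": 0, "wx": 0, "wy": 0, "wz": 0, "jaw": -0.1}, {"tx": 0.37, "ty": -0.34, "tz": 0, "wx": 0, "wy": 0, "wz": 0, "jaw": -0.1}, {"tx": 0.4, "ty": -0.31, "tz": 0, "wx": 0, "wy": 0, "wz": 0, "jaw": -0.1}, {"tx": 0.42, "ty": -0.28, "tz": 0, "wx": 0, "wy": 0, "wz": 0, "jaw": -0.1}, {"tx": 0.44, "ty": -0.25, "tz": 0, "wx": 0, "wy": 0, "wz": 0, "jaw": -0.1}, {"tx": 0.45, "ty": -0.22, "tz": 0, "wx": 0, "wy": 0, "wz": 0, "jaw": -0.1}, {"tx": 0.47, "ty": -0.19, "tz": 0, "wx": 0, "wy": 0, "wz": 0, "jaw": -0.1}, {"tx": 0.36, "ty": -0.12, "tz": 0, "wx": 0, "wy": 0, "wz": 0, "jaw": -0.1}, {"tx": 0, "ty": 0, "tz": 0, "wx": 0, "wy": 0, "wz": 0, "jaw": -0.1}])

```text
time: 7.05
tool_pos: [406.2, 155.3, 37.0]
tcp_rot: [1.562, 1.472, -0.169]
contact_force: [-0.2, -0.1, 0.8]
grip_width: 41.3
```

```bash
python3 arcp.py L 72 86 90
```

```text
7.05 loc (np.float64(-70.7), np.float64(0.7), np.float64(14.2)) F [-0.2 -0.1  0.8] q [ 0.21  0.47  2.08 -0.08  0.5   2.01] x [ 0.097 -0.016 -0.995]
86.0 [-71.3  13. ] [ 0.11 -0.07  0.  ]
90.0 [-72.   8.] [ 0.49 -0.12 -0.  ]
```

Request:
arm_command(plan=[{"tx": 0.2, "ty": -0.07, "tz": 0, "wx": 0, "wy": 0, "wz": 0, "jaw": -0.1}, {"tx": 0.2, "ty": -0.06, "tz": 0, "wx": 0, "wy": 0, "wz": 0, "jaw": -0.1}, {"tx": 0.2, "ty": -0.06, "tz": 0, "wx": 0, "wy": 0, "wz": 0, "jaw": -0.1}, {"tx": 0.1, "ty": 0, "tz": 0, "wx": 0, "wy": 0, "wz": 0, "jaw": -0.1}, {"tx": 0, "ty": 0, "tz": 0, "wx": 0, "wy": 0, "wz": 0, "jaw": -0.1}, {"tx": 0, "ty": 0, "tz": 0, "wx": 0, "wy": 0, "wz": 0, "jaw": -0.1}])

```text
time: 7.65
tool_pos: [405.4, 155.5, 30.8]
tcp_rot: [1.567, 1.471, -0.164]
contact_force: [-1.8, -1.2, 5.9]
grip_width: 40.8
```

```bash
python3 arcp.py L 72 90; python3 shot.py 5 scene wrist
python3 - <<'E'
import cv2
a=cv2.imread("pics/scene5.png")[150:270,230:410]; a=cv2.resize(a,(500,333),interpolation=cv2.INTER_CUBIC)
b=cv2.resize(cv2.imread("pics/wrist5.png"),(300,333)); cv2.imwrite("pics/c5.png",cv2.hconcat([a,b]))
E
```

```text
7.65 loc (np.float64(-71.5), np.float64(0.8), np.float64(7.9)) F [-1.8 -1.2  5.9] q [ 0.21  0.49  2.09 -0.08  0.48  2.02] x [ 0.098 -0.016 -0.995]
90.0 [-72.   8.] [-0.01 -0.05  0.  ]
7.65 [405.4 155.5  30.8] [[0.098, 0.982, -0.159], [-0.016, -0.159, -0.987], [-0.995, 0.099, 0.0]] [-1.8 -1.2  5.9] [-0.18  0.39  0.05] 0.001 40.777564744199694 [ 0.21  0.49  2.09 -0.08  0.48  2.02]
```

View pics/c5.png

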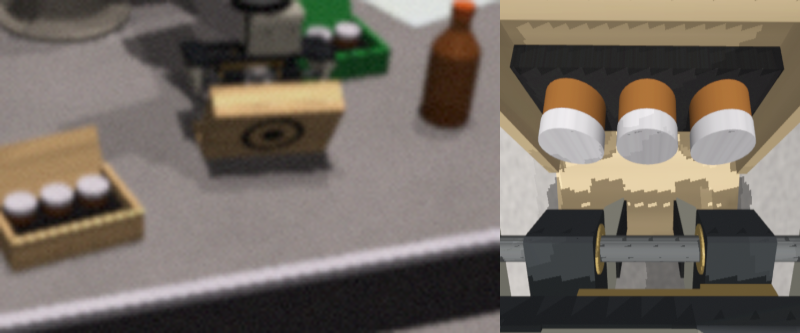

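The board lies flat (6 N, tip corner at 8 mm). The scene crop shows the left crate's underside with a black ring and dot at (272,134), so **the left crate is the stamped one**. I'll let it down slowly along the reverse arc.

```bash
python3 arcp.py L 72 87 84 81 78 75 72 69 66 63 60 57 54 51 48 45 42 40 38 36 34 32.5 31.5 30.5 29.5
```

```text
7.75 loc (np.float64(-71.4), np.float64(0.8), np.float64(7.9)) F [-1.8 -0.6  6.8] q [ 0.21  0.49  2.09 -0.08  0.48  2.02] x [ 0.098 -0.016 -0.995]
87.0 [-71.5  11.8] [-0.38  0.03  0.  ]
84.0 [-70.8  15.5] [-0.36  0.11 -0.  ]
81.0 [-69.9  19.2] [-0.36  0.13 -0.  ]
78.0 [-68.8  22.8] [-0.35  0.15 -0.  ]
75.0 [-67.5  26.4] [-0.34  0.16 -0.  ]
72.0 [-66.   29.9] [-0.33  0.18 -0.  ]
69.0 [-64.4  33.3] [-0.32  0.2  -0.  ]
66.0 [-62.5  36.6] [-0.31  0.22 -0.  ]
63.0 [-60.5  39.8] [-0.3   0.23 -0.  ]
60.0 [-58.4  42.9] [-0.29  0.25 -0.  ]
57.0 [-56.   45.9] [-0.27  0.26 -0.  ]
54.0 [-53.5  48.8] [-0.26  0.28 -0.  ]
51.0 [-50.9  51.5] [-0.25  0.29 -0.  ]
48.0 [-48.2  54.1] [-0.23  0.3  -0.  ]
45.0 [-45.3  56.6] [-0.21  0.31 -0.  ]
42.0 [-42.2  58.9] [-0.2   0.32 -0.  ]
40.0 [-40.2  60.3] [-0.12  0.22 -0.  ]
38.0 [-38.   61.7] [-0.11  0.23 -0.  ]
36.0 [-35.8  63. ] [-0.11  0.23 -0.  ]
34.0 [-33.6  64.2] [-0.1   0.23 -0.  ]
32.5 [-31.9  65. ] [-0.07  0.18 -0.  ]
31.5 [-30.8  65.6] [-0.04  0.12 -0.  ]
30.5 [-29.6  66.1] [-0.04  0.12 -0.  ]
29.5 [-28.5  66.6] [-0.04  0.12 -0.  ]
```

Request:
arm_command(plan=[{"tx": -0.43, "ty": 0.05, "tz": 0, "wx": 0, "wy": 0, "wz": 0, "jaw": -0.1}, {"tx": -0.36, "ty": 0.11, "tz": 0, "wx": 0, "wy": 0, "wz": 0, "jaw": -0.1}, {"tx": -0.36, "ty": 0.13, "tz": 0, "wx": 0, "wy": 0, "wz": 0, "jaw": -0.1}, {"tx": -0.35, "ty": 0.15, "tz": 0, "wx": 0, "wy": 0, "wz": 0, "jaw": -0.1}, {"tx": -0.34, "ty": 0.16, "tz": 0, "wx": 0, "wy": 0, "wz": 0, "jaw": -0.1}, {"tx": -0.33, "ty": 0.18, "tz": 0, "wx": 0, "wy": 0, "wz": 0, "jaw": -0.1}, {"tx": -0.32, "ty": 0.2, "tz": 0, "wx": 0, "wy": 0, "wz": 0, "jaw": -0.1}, {"tx": -0.31, "ty": 0.22, "tz": 0, "wx": 0, "wy": 0, "wz": 0, "jaw": -0.1}, {"tx": -0.3, "ty": 0.23, "tz": 0, "wx": 0, "wy": 0, "wz": 0, "jaw": -0.1}, {"tx": -0.29, "ty": 0.25, "tz": 0, "wx": 0, "wy": 0, "wz": 0, "jaw": -0.1}, {"tx": 0, "ty": 0, "tz": 0, "wx": 0, "wy": 0, "wz": 0, "jaw": -0.1}])

```text
time: 8.85
tool_pos: [419.6, 153.6, 66.5]
tcp_rot: [1.575, 1.469, -0.156]
contact_force: [-0.4, -0.6, 3.0]
grip_width: 41.1
```

```bash
python3 arcp.py L 72 60 57; python3 shot.py 6 wrist
```

```text
8.85 loc (np.float64(-57.1), np.float64(1.1), np.float64(43.6)) F [-0.4 -0.6  3. ] q [ 0.2   0.43  2.03 -0.06  0.59  1.99] x [ 0.1   -0.016 -0.995]
60.0 [-58.4  42.9] [ 0.05 -0.13  0.  ]
57.0 [-56.   45.9] [-0.27  0.26 -0.  ]
8.85 [419.6 153.6  66.5] [[0.1, 0.982, -0.16], [-0.016, -0.159, -0.987], [-0.995, 0.101, -0.0]] [-0.4 -0.6  3. ] [-0.08  0.11 -0.04] 0.013 41.107850007264666 [ 0.2   0.43  2.03 -0.06  0.59  1.99]
```

View pics/wrist6.png

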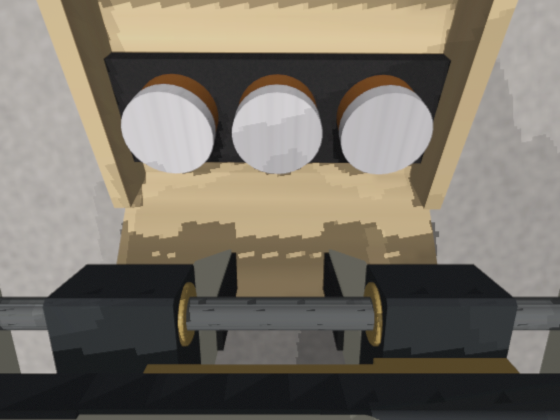

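The crate follows the fingers down, still in contact at 3 N. I'll carry on.

Request:
arm_command(plan=[{"tx": -0.27, "ty": 0.25, "tz": 0, "wx": 0, "wy": 0, "wz": 0, "jaw": -0.1}, {"tx": -0.26, "ty": 0.27, "tz": 0, "wx": 0, "wy": 0, "wz": 0, "jaw": -0.1}, {"tx": -0.25, "ty": 0.28, "tz": 0, "wx": 0, "wy": 0, "wz": 0, "jaw": -0.1}, {"tx": -0.23, "ty": 0.29, "tz": 0, "wx": 0, "wy": 0, "wz": 0, "jaw": -0.1}, {"tx": -0.21, "ty": 0.3, "tz": 0, "wx": 0, "wy": 0, "wz": 0, "jaw": -0.1}, {"tx": -0.2, "ty": 0.3, "tz": 0, "wx": 0, "wy": 0, "wz": 0, "jaw": -0.1}, {"tx": -0.12, "ty": 0.2, "tz": 0, "wx": 0, "wy": 0, "wz": 0, "jaw": -0.1}, {"tx": -0.1, "ty": 0.2, "tz": 0, "wx": 0, "wy": 0, "wz": 0, "jaw": -0.1}, {"tx": -0.1, "ty": 0.2, "tz": 0, "wx": 0, "wy": 0, "wz": 0, "jaw": -0.1}, {"tx": -0.08, "ty": 0.16, "tz": 0, "wx": 0, "wy": 0, "wz": 0, "jaw": -0.1}, {"tx": -0.06, "ty": 0.14, "tz": 0, "wx": 0, "wy": 0, "wz": 0, "jaw": -0.1}, {"tx": -0.05, "ty": 0.12, "tz": 0, "wx": 0, "wy": 0, "wz": 0, "jaw": -0.1}, {"tx": -0.05, "ty": 0.12, "tz": 0, "wx": 0, "wy": 0, "wz": 0, "jaw": -0.1}, {"tx": 0, "ty": 0, "tz": 0, "wx": 0, "wy": 0, "wz": 0, "jaw": -0.1}])

```text
time: 10.3
tool_pos: [444.9, 149.3, 88.5]
tcp_rot: [1.571, 1.47, -0.16]
contact_force: [3.8, -1.3, 1.2]
grip_width: 41.0
```

```bash
python3 arcp.py L 72 34 30 28 26
```

```text
10.3 loc (np.float64(-31.5), np.float64(0.9), np.float64(65.7)) F [ 3.8 -1.3  1.2] q [ 0.18  0.41  1.95 -0.05  0.68  1.95] x [ 0.099 -0.016 -0.995]
34.0 [-33.6  64.2] [ 0.13 -0.23  0.  ]
30.0 [-29.1  66.4] [-0.17  0.48 -0.  ]
28.0 [-26.7  67.3] [-0.07  0.24 -0.  ]
26.0 [-24.4  68.2] [-0.07  0.24 -0.  ]
```

Request:
arm_command(plan=[{"tx": -0.03, "ty": 0.08, "tz": 0, "wx": 0, "wy": 0, "wz": 0, "jaw": -0.1}, {"tx": -0.03, "ty": 0.08, "tz": 0, "wx": 0, "wy": 0, "wz": 0, "jaw": -0.1}, {"tx": -0.03, "ty": 0.08, "tz": 0, "wx": 0, "wy": 0, "wz": 0, "jaw": -0.1}, {"tx": -0.03, "ty": 0.08, "tz": 0, "wx": 0, "wy": 0, "wz": 0, "jaw": -0.1}, {"tx": -0.03, "ty": 0.08, "tz": 0, "wx": 0, "wy": 0, "wz": 0, "jaw": -0.1}, {"tx": -0.03, "ty": 0.08, "tz": 0, "wx": 0, "wy": 0, "wz": 0, "jaw": -0.1}, {"tx": -0.03, "ty": 0.08, "tz": 0, "wx": 0, "wy": 0, "wz": 0, "jaw": -0.1}, {"tx": -0.03, "ty": 0.1, "tz": 0, "wx": 0, "wy": 0, "wz": 0, "jaw": -0.1}, {"tx": -0.03, "ty": 0.1, "tz": 0, "wx": 0, "wy": 0, "wz": 0, "jaw": -0.1}, {"tx": 0, "ty": 0, "tz": 0, "wx": 0, "wy": 0, "wz": 0, "jaw": -0.1}])

```text
time: 11.3
tool_pos: [451.8, 148.2, 91.9]
tcp_rot: [1.569, 1.471, -0.162]
contact_force: [0.6, 0.5, -0.1]
grip_width: 40.9
```

```bash
python3 arcp.py L 72 34 30 28 26; python3 shot.py 7 wrist scene
```

```text
11.3 loc (np.float64(-24.5), np.float64(0.8), np.float64(69.0)) F [ 0.6  0.5 -0.1] q [ 0.18  0.42  1.93 -0.05  0.7   1.95] x [ 0.098 -0.016 -0.995]
34.0 [-33.6  64.2] [ 0.39 -0.96  0.  ]
30.0 [-29.1  66.4] [-0.17  0.48 -0.  ]
28.0 [-26.7  67.3] [-0.07  0.24 -0.  ]
26.0 [-24.4  68.2] [-0.07  0.24 -0.  ]
11.3 [451.8 148.2  91.9] [[0.098, 0.982, -0.16], [-0.016, -0.159, -0.987], [-0.995, 0.1, 0.0]] [ 0.6  0.5 -0.1] [ 0.05  0.12 -0.01] 0.004 40.91115735751873 [ 0.18  0.42  1.93 -0.05  0.7   1.95]
```

View pics/wrist7.png

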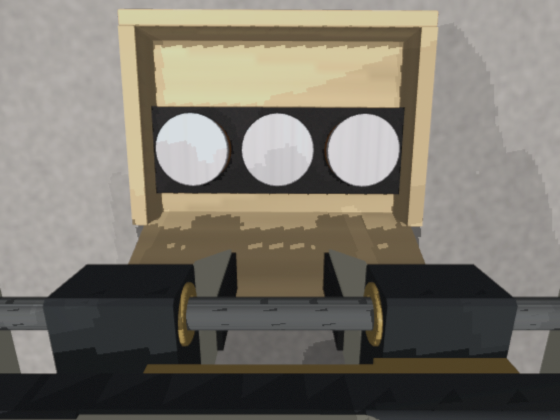

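View pics/scene7.png

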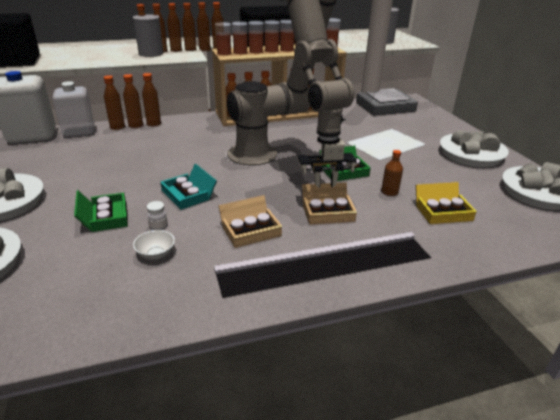

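The crate is flat with no contact (row 18 far wall, board below). Next I'll lift clear and turn for the right crate.

Request:
arm_command(plan=[{"tx": -1.5, "ty": 0.3, "tz": 0, "wx": 0, "wy": 0, "wz": 0, "jaw": -0.1}, {"tx": -3, "ty": 0.3, "tz": 0, "wx": 0, "wy": 0, "wz": 0, "jaw": -0.1}, {"tx": -3, "ty": 0, "tz": 0, "wx": 0, "wy": 0, "wz": 0, "jaw": -0.1}, {"tx": -2, "ty": 0, "tz": 0, "wx": -0.0945, "wy": 0.0095, "wz": 0, "jaw": -0.1}, {"tx": 0, "ty": 0, "tz": 0, "wx": -0.0945, "wy": 0.0095, "wz": 0, "jaw": -0.1}, {"tx": 0, "ty": 0, "tz": 0, "wx": -0.0945, "wy": 0.0095, "wz": 0, "jaw": -0.1}, {"tx": 0, "ty": 0, "tz": 0, "wx": 0, "wy": 0, "wz": 0, "jaw": -0.1}, {"tx": 0, "ty": 0, "tz": 0, "wx": 0, "wy": 0, "wz": 0, "jaw": -0.1}])

```text
time: 12.2
tool_pos: [448.3, 148.7, 186.9]
tcp_rot: [1.571, 1.471, 0.122]
contact_force: [0.3, 0.5, -0.9]
grip_width: 41.4
```

```bash
python3 mv.py R -18 115;python3 shot.py 8
```

```text
12.2 [448.3 148.7 186.9] loc (np.float64(-23.7), np.float64(303.6), np.float64(164.1)) F [ 0.3  0.5 -0.9] [ 0.16  0.26  1.83 -0.    0.95  1.61]
TCP [ 491.8 -151.9  137.8] shift [ 4.95  0.17 30.36]
12.2 [448.3 148.7 186.9] [[0.099, 0.988, 0.122], [0.012, 0.121, -0.993], [-0.995, 0.099, 0.0]] [ 0.3  0.5 -0.9] [0.04 0.   0.04] 0.004 41.415454421726416 [ 0.16  0.26  1.83 -0.    0.95  1.61]
```

Request:
arm_command(plan=[{"tx": 0, "ty": 0, "tz": 3.04, "wx": 0, "wy": 0, "wz": 0, "jaw": -0.1}, {"tx": 0, "ty": 0, "tz": 3.04, "wx": 0, "wy": 0, "wz": 0, "jaw": -0.1}, {"tx": 0, "ty": 0, "tz": 3.04, "wx": 0, "wy": 0, "wz": 0, "jaw": -0.1}, {"tx": 0, "ty": 0, "tz": 3.04, "wx": 0, "wy": 0, "wz": 0, "jaw": -0.1}, {"tx": 0, "ty": 0, "tz": 3.04, "wx": 0, "wy": 0, "wz": 0, "jaw": -0.1}, {"tx": 0, "ty": 0, "tz": 3.04, "wx": 0, "wy": 0, "wz": 0, "jaw": -0.1}, {"tx": 0, "ty": 0, "tz": 3.04, "wx": 0, "wy": 0, "wz": 0, "jaw": -0.1}, {"tx": 1.2, "ty": 0, "tz": 3.04, "wx": 0, "wy": 0, "wz": 0, "jaw": -0.1}, {"tx": 1.8, "ty": 0, "tz": 3.04, "wx": 0, "wy": 0, "wz": 0, "jaw": -0.1}, {"tx": 1.9, "ty": 0.17, "tz": 3.0, "wx": 0, "wy": 0, "wz": 0, "jaw": -0.1}, {"tx": 0, "ty": 0, "tz": 0, "wx": 0, "wy": 0, "wz": 0, "jaw": -0.1}, {"tx": 0, "ty": 0, "tz": 0, "wx": 0, "wy": 0, "wz": 0, "jaw": -0.1}])

```text
time: 13.4
tool_pos: [492.3, -151.7, 137.8]
tcp_rot: [1.585, 1.472, 0.136]
contact_force: [-0.1, -0.2, 1.0]
grip_width: 41.2
```

```bash
python3 mv.py R -20.4 71.4;python3 shot.py 9 wrist
```

```text
13.4 [ 492.3 -151.7  137.8] loc (np.float64(-17.5), np.float64(0.1), np.float64(115.0)) F [-0.1 -0.2  1. ] [-0.48  0.4   1.78  0.07  0.88  0.92]
TCP [ 489.4 -152.2   94.2] shift [ 4.31 -0.72  0.02]
13.4 [ 492.3 -151.7  137.8] [[0.097, 0.988, 0.122], [0.013, 0.121, -0.993], [-0.995, 0.098, -0.001]] [-0.1 -0.2  1. ] [-0.01  0.13  0.05] 0.031 41.23550598488733 [-0.48  0.4   1.78  0.07  0.88  0.92]
```

View pics/wrist9.png

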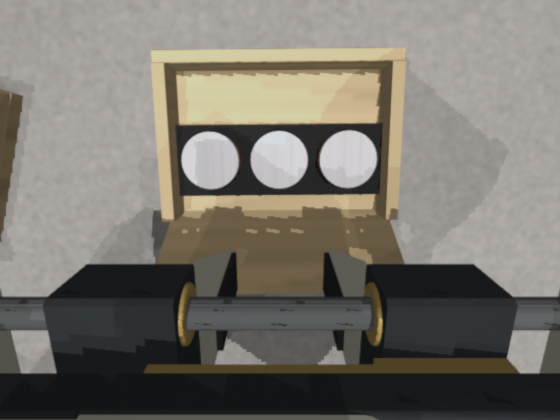

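It's well aligned. I'll descend and tip with the same arc.

Request:
arm_command(plan=[{"tx": 1.5, "ty": -0.2, "tz": 0, "wx": 0, "wy": 0, "wz": 0, "jaw": -0.1}, {"tx": 1.5, "ty": -0.2, "tz": 0, "wx": 0, "wy": 0, "wz": 0, "jaw": -0.1}, {"tx": 1.3, "ty": -0.3, "tz": 0, "wx": 0, "wy": 0, "wz": 0, "jaw": -0.1}, {"tx": 0, "ty": 0, "tz": 0, "wx": 0, "wy": 0, "wz": 0, "jaw": -0.1}, {"tx": 0, "ty": 0, "tz": 0, "wx": 0, "wy": 0, "wz": 0, "jaw": -0.1}])

```text
time: 13.95
tool_pos: [490.4, -151.2, 95.8]
tcp_rot: [1.567, 1.47, 0.122]
contact_force: [-0.4, -0.4, 0.4]
grip_width: 41.3
```

```bash
python3 arcp.py R 72 30 34 38 42 46 50 54 58 62 66 70 74 78 82 86 90
```

```text
13.95 loc (np.float64(-19.2), np.float64(0.7), np.float64(73.0)) F [-0.4 -0.4  0.4] q [-0.48  0.46  1.83  0.08  0.77  0.91] x [ 0.1    0.012 -0.995]
30.0 [-29.1  66.4] [ 0.56 -1.05 -0.  ]
34.0 [-33.6  64.2] [ 0.17 -0.48 -0.  ]
38.0 [-38.   61.7] [ 0.2  -0.46 -0.  ]
42.0 [-42.2  58.9] [ 0.24 -0.45 -0.  ]
46.0 [-46.2  55.8] [ 0.27 -0.43 -0.  ]
50.0 [-50.   52.4] [ 0.3  -0.41 -0.  ]
54.0 [-53.5  48.8] [ 0.32 -0.39 -0.  ]
58.0 [-56.8  44.9] [ 0.35 -0.36 -0.  ]
62.0 [-59.8  40.9] [ 0.38 -0.34 -0.  ]
66.0 [-62.5  36.6] [ 0.4  -0.31 -0.  ]
70.0 [-64.9  32.1] [ 0.42 -0.28 -0.  ]
74.0 [-67.   27.5] [ 0.44 -0.25 -0.  ]
78.0 [-68.8  22.8] [ 0.45 -0.22 -0.  ]
82.0 [-70.2  17.9] [ 0.47 -0.19 -0.  ]
86.0 [-71.3  13. ] [ 0.48 -0.16 -0.  ]
90.0 [-72.   8.] [ 0.49 -0.12 -0.  ]
```

Request:
arm_command(plan=[{"tx": 0.28, "ty": -0.5, "tz": 0, "wx": 0, "wy": 0, "wz": 0, "jaw": -0.1}, {"tx": 0.14, "ty": -0.27, "tz": 0, "wx": 0, "wy": 0, "wz": 0, "jaw": -0.1}, {"tx": 0.14, "ty": -0.28, "tz": 0, "wx": 0, "wy": 0, "wz": 0, "jaw": -0.1}, {"tx": 0.17, "ty": -0.48, "tz": 0, "wx": 0, "wy": 0, "wz": 0, "jaw": -0.1}, {"tx": 0.2, "ty": -0.46, "tz": 0, "wx": 0, "wy": 0, "wz": 0, "jaw": -0.1}, {"tx": 0.24, "ty": -0.45, "tz": 0, "wx": 0, "wy": 0, "wz": 0, "jaw": -0.1}, {"tx": 0.27, "ty": -0.43, "tz": 0, "wx": 0, "wy": 0, "wz": 0, "jaw": -0.1}, {"tx": 0.3, "ty": -0.41, "tz": 0, "wx": 0, "wy": 0, "wz": 0, "jaw": -0.1}, {"tx": 0, "ty": 0, "tz": 0, "wx": 0, "wy": 0, "wz": 0, "jaw": -0.1}])

```text
time: 14.85
tool_pos: [458.8, -155.9, 73.8]
tcp_rot: [1.574, 1.472, 0.128]
contact_force: [2.2, 0.2, 2.0]
grip_width: 41.4
```

```bash
python3 arcp.py R 72 50 54; python3 shot.py 10 wrist
```

```text
14.85 loc (np.float64(-51.3), np.float64(0.1), np.float64(51.0)) F [2.2 0.2 2. ] q [-0.52  0.46  1.92  0.1   0.68  0.85] x [ 0.098  0.013 -0.995]
50.0 [-50.   52.4] [-0.13  0.14 -0.  ]
54.0 [-53.5  48.8] [ 0.32 -0.39  0.  ]
14.85 [ 458.8 -155.9   73.8] [[0.098, 0.987, 0.124], [0.013, 0.123, -0.992], [-0.995, 0.099, -0.0]] [2.2 0.2 2. ] [ 0.03 -0.34 -0.01] 0.024 41.442458131661496 [-0.52  0.46  1.92  0.1   0.68  0.85]
```

View pics/wrist10.png

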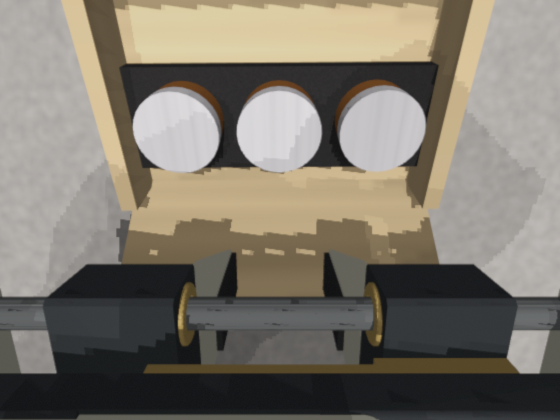

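The right crate is tipping in the same way, at 3 N. I'll continue to flat.

Request:
arm_command(plan=[{"tx": 0.2, "ty": -0.25, "tz": 0, "wx": 0, "wy": 0, "wz": 0, "jaw": -0.1}, {"tx": 0.35, "ty": -0.36, "tz": 0, "wx": 0, "wy": 0, "wz": 0, "jaw": -0.1}, {"tx": 0.37, "ty": -0.34, "tz": 0, "wx": 0, "wy": 0, "wz": 0, "jaw": -0.1}, {"tx": 0.4, "ty": -0.31, "tz": 0, "wx": 0, "wy": 0, "wz": 0, "jaw": -0.1}, {"tx": 0.42, "ty": -0.28, "tz": 0, "wx": 0, "wy": 0, "wz": 0, "jaw": -0.1}, {"tx": 0.44, "ty": -0.25, "tz": 0, "wx": 0, "wy": 0, "wz": 0, "jaw": -0.1}, {"tx": 0.45, "ty": -0.22, "tz": 0, "wx": 0, "wy": 0, "wz": 0, "jaw": -0.1}, {"tx": 0.47, "ty": -0.19, "tz": 0, "wx": 0, "wy": 0, "wz": 0, "jaw": -0.1}, {"tx": 0.36, "ty": -0.12, "tz": 0, "wx": 0, "wy": 0, "wz": 0, "jaw": -0.1}, {"tx": 0.2, "ty": -0.07, "tz": 0, "wx": 0, "wy": 0, "wz": 0, "jaw": -0.1}, {"tx": 0.2, "ty": -0.06, "tz": 0, "wx": 0, "wy": 0, "wz": 0, "jaw": -0.1}, {"tx": 0.2, "ty": -0.06, "tz": 0, "wx": 0, "wy": 0, "wz": 0, "jaw": -0.1}, {"tx": 0.1, "ty": 0, "tz": 0, "wx": 0, "wy": 0, "wz": 0, "jaw": -0.1}, {"tx": 0, "ty": 0, "tz": 0, "wx": 0, "wy": 0, "wz": 0, "jaw": -0.1}, {"tx": 0, "ty": 0, "tz": 0, "wx": 0, "wy": 0, "wz": 0, "jaw": -0.1}])

```text
time: 16.4
tool_pos: [438.6, -158.3, 30.8]
tcp_rot: [1.572, 1.471, 0.126]
contact_force: [-2.0, 1.5, 5.8]
grip_width: 41.1
```

```bash
python3 arcp.py R 72 90 87; python3 shot.py 11 scene
python3 - <<'E'
import cv2
a=cv2.imread("pics/scene11.png")[150:290,160:370]; cv2.imwrite("pics/c11.png",cv2.resize(a,None,fx=3,fy=3,interpolation=cv2.INTER_CUBIC))
E
```

```text
16.4 loc (np.float64(-71.6), np.float64(0.3), np.float64(8.0)) F [-2.   1.5  5.8] q [-0.55  0.52  2.    0.12  0.54  0.79] x [ 0.099  0.013 -0.995]
90.0 [-72.   8.] [-0.   -0.04  0.  ]
87.0 [-71.5  11.8] [-0.37  0.09 -0.  ]
16.4 [ 438.6 -158.3   30.8] [[0.099, 0.987, 0.125], [0.013, 0.124, -0.992], [-0.995, 0.1, -0.0]] [-2.   1.5  5.8] [0.07 0.35 0.03] 0.002 41.086106164106376 [-0.55  0.52  2.    0.12  0.54  0.79]
```

View pics/c11.png

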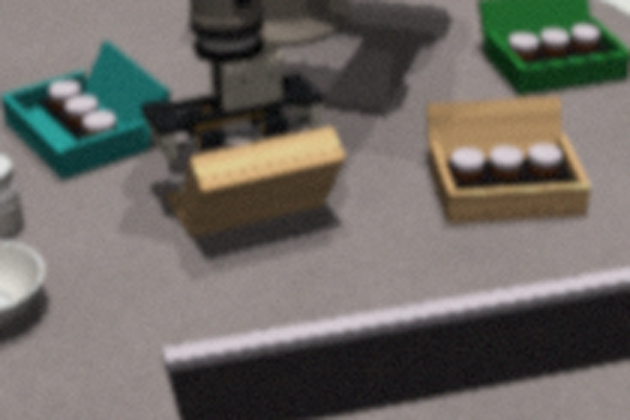

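The right crate's underside at (265,190) is bare plywood and the left crate stands flat, so the left crate is the one to push. Now I'll let the right one down.

Request:
arm_command(plan=[{"tx": -0.43, "ty": 0.05, "tz": 0, "wx": 0, "wy": 0, "wz": 0, "jaw": -0.1}, {"tx": -0.36, "ty": 0.11, "tz": 0, "wx": 0, "wy": 0, "wz": 0, "jaw": -0.1}, {"tx": -0.36, "ty": 0.13, "tz": 0, "wx": 0, "wy": 0, "wz": 0, "jaw": -0.1}, {"tx": -0.35, "ty": 0.15, "tz": 0, "wx": 0, "wy": 0, "wz": 0, "jaw": -0.1}, {"tx": -0.34, "ty": 0.16, "tz": 0, "wx": 0, "wy": 0, "wz": 0, "jaw": -0.1}, {"tx": -0.33, "ty": 0.18, "tz": 0, "wx": 0, "wy": 0, "wz": 0, "jaw": -0.1}, {"tx": -0.32, "ty": 0.2, "tz": 0, "wx": 0, "wy": 0, "wz": 0, "jaw": -0.1}, {"tx": -0.31, "ty": 0.22, "tz": 0, "wx": 0, "wy": 0, "wz": 0, "jaw": -0.1}, {"tx": -0.3, "ty": 0.23, "tz": 0, "wx": 0, "wy": 0, "wz": 0, "jaw": -0.1}, {"tx": -0.29, "ty": 0.25, "tz": 0, "wx": 0, "wy": 0, "wz": 0, "jaw": -0.1}, {"tx": -0.27, "ty": 0.25, "tz": 0, "wx": 0, "wy": 0, "wz": 0, "jaw": -0.1}, {"tx": -0.26, "ty": 0.27, "tz": 0, "wx": 0, "wy": 0, "wz": 0, "jaw": -0.1}, {"tx": -0.25, "ty": 0.28, "tz": 0, "wx": 0, "wy": 0, "wz": 0, "jaw": -0.1}, {"tx": -0.23, "ty": 0.29, "tz": 0, "wx": 0, "wy": 0, "wz": 0, "jaw": -0.1}, {"tx": 0, "ty": 0, "tz": 0, "wx": 0, "wy": 0, "wz": 0, "jaw": -0.1}])

```text
time: 17.95
tool_pos: [462.6, -155.7, 77.5]
tcp_rot: [1.563, 1.469, 0.117]
contact_force: [0.2, 1.7, 2.8]
grip_width: 41.5
```

```bash
python3 arcp.py R 72 46
```

```text
17.95 loc (np.float64(-47.4), np.float64(-0.2), np.float64(54.7)) F [0.2 1.7 2.8] q [-0.52  0.46  1.91  0.09  0.69  0.86] x [ 0.101  0.012 -0.995]
46.0 [-46.2  55.8] [-0.09  0.13  0.  ]
```

Request:
arm_command(plan=[{"tx": -0.2, "ty": 0.28, "tz": 0, "wx": 0, "wy": 0, "wz": 0, "jaw": -0.1}, {"tx": -0.18, "ty": 0.27, "tz": 0, "wx": 0, "wy": 0, "wz": 0, "jaw": -0.1}, {"tx": -0.12, "ty": 0.2, "tz": 0, "wx": 0, "wy": 0, "wz": 0, "jaw": -0.1}, {"tx": -0.1, "ty": 0.2, "tz": 0, "wx": 0, "wy": 0, "wz": 0, "jaw": -0.1}, {"tx": -0.1, "ty": 0.2, "tz": 0, "wx": 0, "wy": 0, "wz": 0, "jaw": -0.1}, {"tx": -0.08, "ty": 0.16, "tz": 0, "wx": 0, "wy": 0, "wz": 0, "jaw": -0.1}, {"tx": -0.06, "ty": 0.14, "tz": 0, "wx": 0, "wy": 0, "wz": 0, "jaw": -0.1}, {"tx": -0.05, "ty": 0.12, "tz": 0, "wx": 0, "wy": 0, "wz": 0, "jaw": -0.1}, {"tx": -0.04, "ty": 0.1, "tz": 0, "wx": 0, "wy": 0, "wz": 0, "jaw": -0.1}, {"tx": -0.03, "ty": 0.08, "tz": 0, "wx": 0, "wy": 0, "wz": 0, "jaw": -0.1}, {"tx": -0.03, "ty": 0.08, "tz": 0, "wx": 0, "wy": 0, "wz": 0, "jaw": -0.1}, {"tx": -0.03, "ty": 0.08, "tz": 0, "wx": 0, "wy": 0, "wz": 0, "jaw": -0.1}, {"tx": -0.03, "ty": 0.08, "tz": 0, "wx": 0, "wy": 0, "wz": 0, "jaw": -0.1}, {"tx": -0.03, "ty": 0.08, "tz": 0, "wx": 0, "wy": 0, "wz": 0, "jaw": -0.1}, {"tx": -0.03, "ty": 0.08, "tz": 0, "wx": 0, "wy": 0, "wz": 0, "jaw": -0.1}, {"tx": -0.03, "ty": 0.08, "tz": 0, "wx": 0, "wy": 0, "wz": 0, "jaw": -0.1}, {"tx": -0.03, "ty": 0.08, "tz": 0, "wx": 0, "wy": 0, "wz": 0, "jaw": -0.1}, {"tx": -0.03, "ty": 0.08, "tz": 0, "wx": 0, "wy": 0, "wz": 0, "jaw": -0.1}, {"tx": -0.03, "ty": 0.08, "tz": 0, "wx": 0, "wy": 0, "wz": 0, "jaw": -0.1}, {"tx": 0, "ty": 0, "tz": 0, "wx": 0, "wy": 0, "wz": 0, "jaw": -0.1}])

```text
time: 19.95
tool_pos: [484.9, -152.6, 91.8]
tcp_rot: [1.57, 1.471, 0.124]
contact_force: [0.0, -0.2, 0.8]
grip_width: 41.2
```

```bash
python3 arcp.py R 72 30 26; python3 shot.py 12 wrist
```

```text
19.95 loc (np.float64(-24.9), np.float64(0.1), np.float64(68.9)) F [ 0.  -0.2  0.8] q [-0.49  0.46  1.85  0.08  0.75  0.9 ] x [ 0.099  0.012 -0.995]
30.0 [-29.1  66.4] [ 0.21 -0.44  0.  ]
26.0 [-24.4  68.2] [-0.14  0.49 -0.  ]
19.95 [ 484.9 -152.6   91.8] [[0.099, 0.987, 0.125], [0.012, 0.124, -0.992], [-0.995, 0.1, 0.0]] [ 0.  -0.2  0.8] [ 0.    0.09 -0.02] 0.003 41.20730123892293 [-0.49  0.46  1.85  0.08  0.75  0.9 ]
```

View pics/wrist12.png

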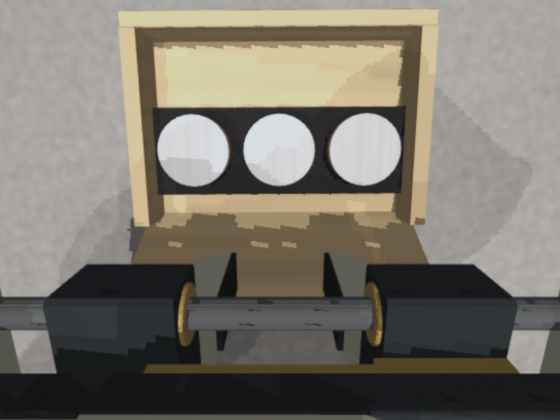

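The right crate is flat with no contact. I'll rise to the overview pose to re-measure both crates and the rail.

Request:
arm_command(plan=[{"tx": -1.5, "ty": 0.3, "tz": 0, "wx": 0, "wy": 0, "wz": 0, "jaw": -0.1}, {"tx": -3, "ty": 0.4, "tz": 0, "wx": 0, "wy": 0, "wz": 0, "jaw": -0.1}, {"tx": -4, "ty": 0.4, "tz": 0, "wx": 0, "wy": 0, "wz": 0, "jaw": -0.1}, {"tx": -4, "ty": 0.4, "tz": 0, "wx": 0.124, "wy": -0.0125, "wz": 0, "jaw": -0.1}, {"tx": -4, "ty": 0.6, "tz": 0, "wx": 0, "wy": 0, "wz": -0.1, "jaw": -0.1}, {"tx": -2, "ty": 1, "tz": -3, "wx": 0, "wy": 0, "wz": 0, "jaw": -0.1}, {"tx": -1, "ty": 1, "tz": -4, "wx": 0, "wy": 0, "wz": 0, "jaw": -0.1}, {"tx": 0, "ty": 1, "tz": -4, "wx": 0, "wy": 0, "wz": 0, "jaw": -0.1}, {"tx": 0, "ty": 1, "tz": -4, "wx": 0, "wy": 0, "wz": 0, "jaw": -0.1}, {"tx": 0, "ty": 0, "tz": 0, "wx": 0, "wy": 0, "wz": 0, "jaw": -0.1}, {"tx": 0, "ty": 0, "tz": 0, "wx": 0, "wy": 0, "wz": 0, "jaw": -0.1}])

```text
time: 21.1
tool_pos: [529.1, -1.6, 287.8]
tcp_rot: [-0.979, 1.57, -2.548]
contact_force: [0.2, -1.3, 0.9]
grip_width: 41.3
```

```bash
python3 shot.py 13 wrist top
python3 - <<'E'
import cv2
im=cv2.imread("pics/wrist13.png")
cv2.imwrite("pics/w13L.png",cv2.resize(im[90:290,30:260],None,fx=3,fy=3,interpolation=cv2.INTER_CUBIC))
cv2.imwrite("pics/w13R.png",cv2.resize(im[80:270,300:510],None,fx=3,fy=3,interpolation=cv2.INTER_CUBIC))
E
```

```text
21.1 [529.1  -1.6 287.8] [[-0.001, 1.0, 0.002], [-0.0, 0.002, -1.0], [-1.0, -0.001, 0.0]] [ 0.2 -1.3  0.9] [ 0.03  0.03 -0.01] 0.039 41.3371706188847 [-0.15  0.32  1.44 -0.    1.38  1.42]
```

View pics/wrist13.png

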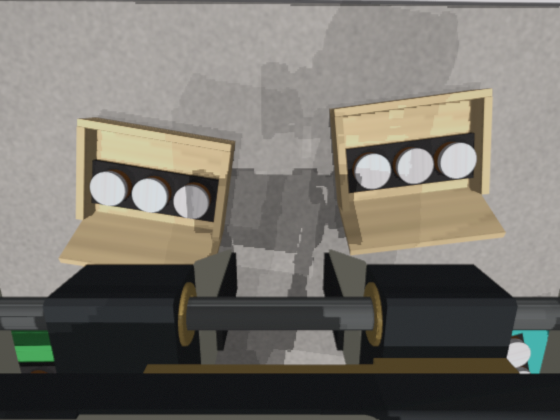

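View pics/w13L.png

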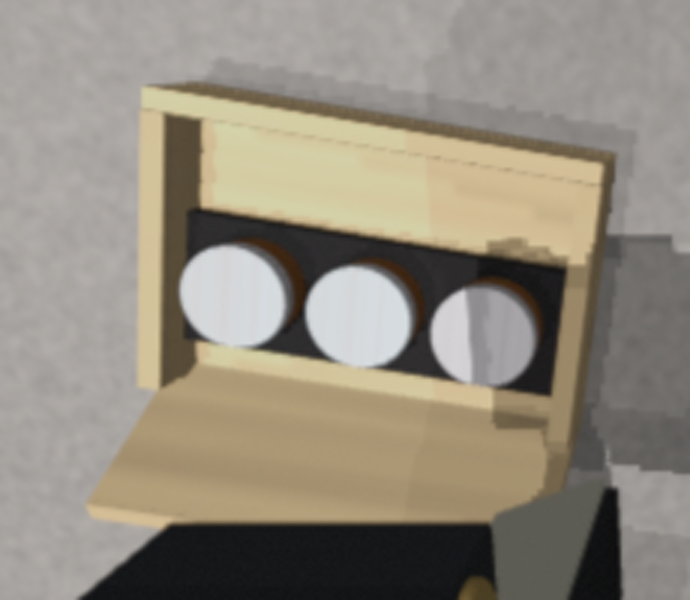

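View pics/w13R.png

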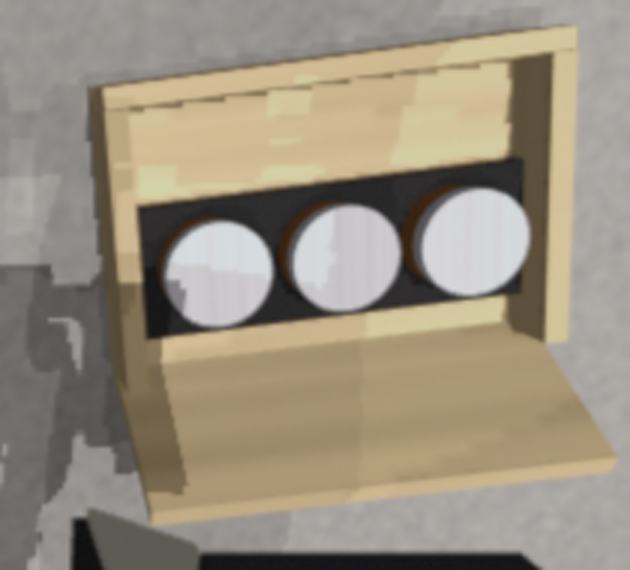

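Run:
```python
from h import *
import pickle
c=cam("wrist",pickle.load(open("w13.pkl","rb"))); c1=cam("wrist",pickle.load(open("w1.pkl","rb")))
def an(n,cc,FL,FR,rL,rR):
    a,b,d=onz(cc,FL,40),onz(cc,FR,40),onz(cc,rL,73); print(n,a[:2].round(1),b[:2].round(1),d[:2].round(1),"yaw",round(np.arctan2(-(a-b)[0],(a-b)[1]),3),np.linalg.norm(a-b).round(1), onz(cc,rR,73)[:2].round(1) if rR else "")
an("L before",c1,(83.9,130.6),(233.6,153.3),(67.6,264),None)
an("L now",c,(77.3,119.3),(232,143.7),(59.3,257.7),None)
an("R before",c1,(331.2,118.8),(481.5,100),(345.8,255.2),(494.2,237.6))
an("R now",c,(334.3,110),(492.3,89.3),(350.7,251.7),(505,233.3))
# rail near top edge
im=cv2.imread("pics/wrist1.png"); g=cv2.cvtColor(im,cv2.COLOR_BGR2GRAY).astype(float)
P=[]
for col in range(20,540,20):
    r=[i for i in range(5,24) if g[i,col]<150][0]; f=r-1+(g[r-1,col]-150)/(g[r-1,col]-g[r,col]); P.append(onz(c1,(col,f),15))
P=np.array(P); k=np.polyfit(P[:,1],P[:,0],1); print("wrist: x=%.1f + %.4f y"%(k[1],k[0]),"res",np.abs(P[:,0]-np.polyval(k,P[:,1])).max().round(1))
t=cam("top"); g=cv2.cvtColor(cv2.imread("pics/top0.png"),cv2.COLOR_BGR2GRAY).astype(float); P=[];Q=[]
for col in range(195,345,10):
    col_=g[150:172,col]; b=np.where(col_>140)[0]
    i=b[-1]; f=150+i+(col_[i]-140)/(col_[i]-col_[i+1]); P.append(onz(t,(col,f),15))
    i=b[0]; f=150+i-(col_[i]-110)/(col_[i]-col_[i-1]); Q.append(onz(t,(col,f),15))
for P in(P,Q):
    P=np.array(P); k=np.polyfit(P[:,1],P[:,0],1); print("top: x=%.1f + %.4f y"%(k[1],k[0]),"res",np.abs(P[:,0]-np.polyval(k,P[:,1])).max().round(1))
```

```text
L before [589.5 205.7] [565.3  46.3] [449. 228.] yaw -0.15 161.2 
L now [590.  205.5] [565.7  47.5] [450.3 228.6] yaw -0.153 159.9 
R before [601.8 -58.6] [ 620.9 -215. ] [459.6 -75.7] yaw 0.122 157.6 [ 480.  -233.3]
R now [599.9 -58.1] [ 620.4 -215.9] [457.9 -76.9] yaw 0.129 159.1 [ 478.8 -234.4]
wrist: x=707.2 + 0.0093 y res 0.3
top: x=708.3 + 0.0107 y res 1.1
top: x=728.6 + 0.0086 y res 0.7
```

Both crates stand within about 2 mm of where they were. The rail face is x = 707.2 + 0.009·y from the wrist camera, and 708.3 from the top camera. Now I'll line up over the left crate's far gap.

Request:
arm_command(plan=[{"tx": 0, "ty": 0.3, "tz": -3, "wx": 0.077, "wy": 0, "wz": 0, "jaw": 0.3}, {"tx": 0, "ty": 0.3, "tz": -3, "wx": 0.076, "wy": 0, "wz": 0, "jaw": 0.3}, {"tx": 3, "ty": 0, "tz": -3, "wx": 0, "wy": 0, "wz": 0, "jaw": 0.3}, {"tx": 3, "ty": 0, "tz": -3, "wx": 0, "wy": 0, "wz": 0, "jaw": 0.3}, {"tx": 3, "ty": 0, "tz": -1, "wx": 0, "wy": 0, "wz": 0, "jaw": 0.3}, {"tx": 3, "ty": 0, "tz": 0, "wx": 0, "wy": 0, "wz": 0, "jaw": 0.3}, {"tx": 0, "ty": 0, "tz": 0, "wx": 0, "wy": 0, "wz": 0, "jaw": 0.3}, {"tx": 0, "ty": 0, "tz": 0, "wx": 0, "wy": 0, "wz": 0, "jaw": 0.3}])

```text
time: 22.0
tool_pos: [548.6, 125.3, 168.5]
tcp_rot: [-0.667, 1.57, -2.392]
contact_force: [0.5, 0.4, 0.9]
grip_width: 59.6
```

```bash
python3 shot.py 14 wrist; python3 -c "
from plan import *
print(goto((551.2,131.7,130)),goto((551.2,131.7,38)))"
```

```text
22.0 [548.6 125.3 168.5] [[-0.0, 0.988, -0.154], [-0.0, -0.154, -0.988], [-1.0, -0.0, 0.0]] [0.5 0.4 0.9] [ 0.05 -0.01  0.01] 0.031 59.6495297698928 [ 0.09  0.48  1.53 -0.    1.12  1.81]
[ 3.95  0.09 -0.64] [13.15  0.07 -0.64]
```

View pics/wrist14.png

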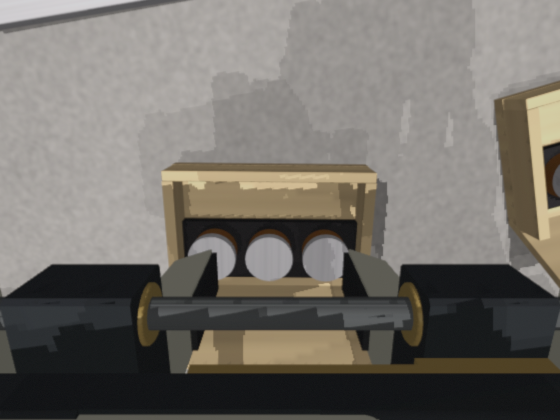

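Run:
```python
from h import *
import pickle
c=cam("wrist",pickle.load(open("w14.pkl","rb")))
u=np.array([.988,-.153]);O=np.array([523.5,136])
v=np.array([.153,.988])
for n,p,z in [("far outer top edge mid",(269,166),40),("far top inner edge",(269,181),40),("black far edge z8",(269,219),8),("block z30",(269,219),30),("jar far edge top 51",(269,230),51),("jar far edge top43",(269,230),43),("left wall inner",(183,185),40),("right wall inner",(358,185),40)]:
    d=onz(c,p,z)[:2]-O; print(n,(d@u).round(1),(d@v).round(1))
o=pickle.load(open("w14.pkl","rb"))
print(proj(c,(551.2,131.7,16)), proj(c,(551.2,131.7,40)))
```

```text
far outer top edge mid 59.7 0.2
far top inner edge 48.5 0.3
black far edge z8 8.6 1.6
block z30 15.6 0.9
jar far edge top 51 13.8 0.3
jar far edge top43 11.0 0.6
left wall inner 45.5 64.4
right wall inner 45.4 -65.9
[270.47352169 199.42914939] [269.70364364 207.47590889]
```

The gap runs from 11 to 47 mm in crate coordinates, so a finger centre at 29 mm fits. I'll go down into it.

Request:
arm_command(plan=[{"tx": 1.3, "ty": 0.05, "tz": -0.32, "wx": 0, "wy": 0, "wz": 0, "jaw": 0.3}, {"tx": 2.6, "ty": 0.04, "tz": -0.32, "wx": 0, "wy": 0, "wz": 0, "jaw": 0.3}, {"tx": 2.5, "ty": 0, "tz": 0, "wx": 0, "wy": 0, "wz": 0, "jaw": 0.3}, {"tx": 2, "ty": 0, "tz": 0, "wx": 0, "wy": 0, "wz": 0, "jaw": 0.3}, {"tx": 2, "ty": 0, "tz": 0, "wx": 0, "wy": 0, "wz": 0, "jaw": 0.3}, {"tx": 1.5, "ty": 0, "tz": 0, "wx": 0, "wy": 0, "wz": 0, "jaw": 0.3}, {"tx": 1, "ty": 0, "tz": 0, "wx": 0, "wy": 0, "wz": 0, "jaw": 0.3}, {"tx": 0, "ty": 0, "tz": 0, "wx": 0, "wy": 0, "wz": 0, "jaw": 0.3}, {"tx": 0, "ty": 0, "tz": 0, "wx": 0, "wy": 0, "wz": 0, "jaw": 0.3}])

```text
time: 22.95
tool_pos: [550.7, 132.7, 39.6]
tcp_rot: [1.768, 1.57, 0.044]
contact_force: [0.0, -0.2, 0.7]
grip_width: 60.0
```

```bash
python3 shot.py 15 wrist
```

```text
22.95 [550.7 132.7  39.6] [[0.001, 0.988, -0.152], [0.0, -0.152, -0.988], [-1.0, 0.001, -0.0]] [ 0.  -0.2  0.7] [0.05 0.02 0.  ] 0.012 59.99690489857249 [ 0.1   0.66  1.64 -0.    0.84  1.83]
```

View pics/wrist15.png

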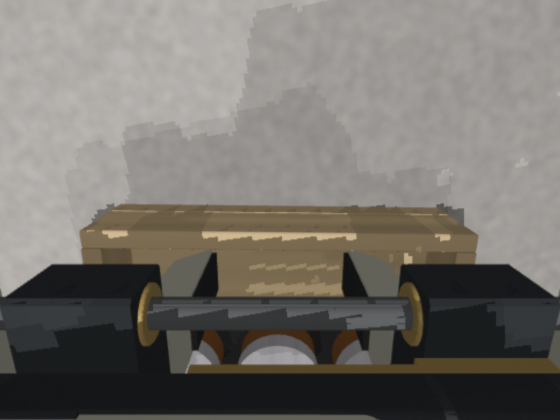

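The fingers are inside the gap, free of contact. I'll push towards the rail, turning the crate gently to the rail's yaw.

Request:
arm_command(plan=[{"tx": 0, "ty": 0.4, "tz": -0.06, "wx": 0, "wy": 0, "wz": 0, "jaw": 0.3}, {"tx": 0, "ty": 0.4, "tz": -0.06, "wx": 0, "wy": 0, "wz": 0, "jaw": 0.3}, {"tx": 0, "ty": 0.5, "tz": -0.08, "wx": 0, "wy": 0, "wz": 0, "jaw": 0.3}, {"tx": 0, "ty": 0.7, "tz": -0.11, "wx": -0.012, "wy": 0, "wz": 0, "jaw": 0.3}, {"tx": 0, "ty": 0.7, "tz": -0.1, "wx": -0.012, "wy": 0, "wz": 0, "jaw": 0.3}, {"tx": 0, "ty": 0.7, "tz": -0.09, "wx": -0.012, "wy": 0, "wz": 0, "jaw": 0.3}, {"tx": 0, "ty": 0.7, "tz": -0.08, "wx": -0.012, "wy": 0, "wz": 0, "jaw": 0.3}, {"tx": 0, "ty": 0.7, "tz": -0.07, "wx": -0.012, "wy": 0, "wz": 0, "jaw": 0.3}, {"tx": 0, "ty": 0.7, "tz": -0.06, "wx": -0.012, "wy": 0, "wz": 0, "jaw": 0.3}, {"tx": 0, "ty": 0.7, "tz": -0.06, "wx": -0.012, "wy": 0, "wz": 0, "jaw": 0.3}, {"tx": 0, "ty": 0.7, "tz": -0.05, "wx": -0.012, "wy": 0, "wz": 0, "jaw": 0.3}, {"tx": 0, "ty": 0.7, "tz": -0.04, "wx": -0.012, "wy": 0, "wz": 0, "jaw": 0.3}, {"tx": 0, "ty": 0.7, "tz": -0.03, "wx": -0.012, "wy": 0, "wz": 0, "jaw": 0.3}, {"tx": 0, "ty": 0.7, "tz": -0.02, "wx": -0.012, "wy": 0, "wz": 0, "jaw": 0.3}, {"tx": 0, "ty": 0.7, "tz": -0.01, "wx": -0.011, "wy": 0, "wz": 0, "jaw": 0.3}, {"tx": 0, "ty": 0, "tz": 0, "wx": 0, "wy": 0, "wz": 0, "jaw": 0.3}])

```text
time: 24.6
tool_pos: [647.7, 132.6, 39.1]
tcp_rot: [-1.466, 1.57, -3.047]
contact_force: [-2.0, 0.5, 2.1]
grip_width: 59.6
```

```bash
python3 shot.py 16 wrist scene
```

```text
24.6 [647.7 132.6  39.1] [[-0.001, 1.0, -0.01], [-0.0, -0.01, -1.0], [-1.0, -0.001, 0.0]] [-2.   0.5  2.1] [0.1  0.4  0.12] 0.03 59.62072133439053 [ 0.09  0.79  1.34 -0.    1.01  1.67]
```

View pics/wrist16.png

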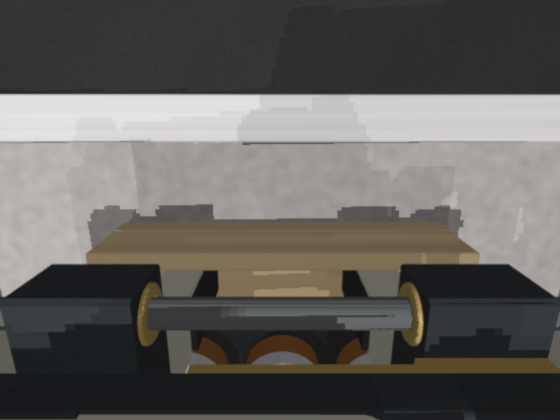

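View pics/scene16.png

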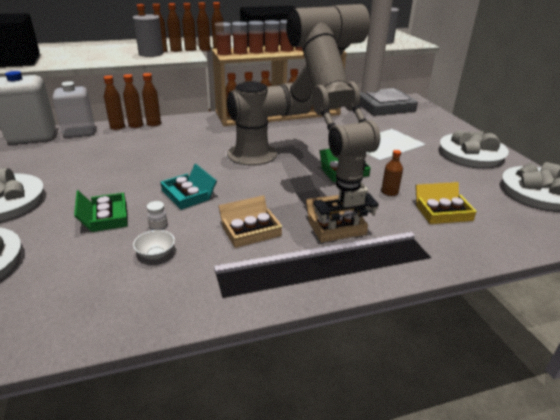

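The crate's far edge (rows 222–225) is parallel to the rail (row 140), with about 43 mm to go. I'll advance and slow down near contact.

Request:
arm_command(plan=[{"tx": 0, "ty": 0.6, "tz": 0, "wx": 0, "wy": 0, "wz": 0, "jaw": 0.3}, {"tx": 0, "ty": 0.6, "tz": 0, "wx": 0, "wy": 0, "wz": 0, "jaw": 0.3}, {"tx": 0, "ty": 0.6, "tz": 0, "wx": 0, "wy": 0, "wz": 0, "jaw": 0.3}, {"tx": 0, "ty": 0.6, "tz": 0, "wx": 0, "wy": 0, "wz": 0, "jaw": 0.3}, {"tx": 0, "ty": 0.5, "tz": 0, "wx": 0, "wy": 0, "wz": 0, "jaw": 0.3}, {"tx": 0, "ty": 0.4, "tz": 0, "wx": 0, "wy": 0, "wz": 0, "jaw": 0.3}, {"tx": 0, "ty": 0.3, "tz": 0, "wx": 0, "wy": 0, "wz": 0, "jaw": 0.3}, {"tx": 0, "ty": 0.2, "tz": 0, "wx": 0, "wy": 0, "wz": 0, "jaw": 0.3}, {"tx": 0, "ty": 0, "tz": 0, "wx": 0, "wy": 0, "wz": 0, "jaw": 0.3}])

```text
time: 25.6
tool_pos: [684.7, 132.3, 39.0]
tcp_rot: [-1.482, 1.568, -3.063]
contact_force: [-5.9, 0.1, 4.2]
grip_width: 59.5
```

```bash
python3 shot.py 17 wrist
python3 - <<'E'
import cv2
cv2.imwrite("pics/c17.png",cv2.resize(cv2.imread("pics/wrist17.png")[120:300,60:500],None,fx=1.8,fy=1.8))
E
```

```text
25.6 [684.7 132.3  39. ] [[-0.002, 1.0, -0.01], [-0.0, -0.01, -1.0], [-1.0, -0.002, 0.0]] [-5.9  0.1  4.2] [ 0.    0.97 -0.04] 0.007 59.472376468511186 [0.08 0.85 1.21 0.   1.08 1.66]
```

View pics/c17.png

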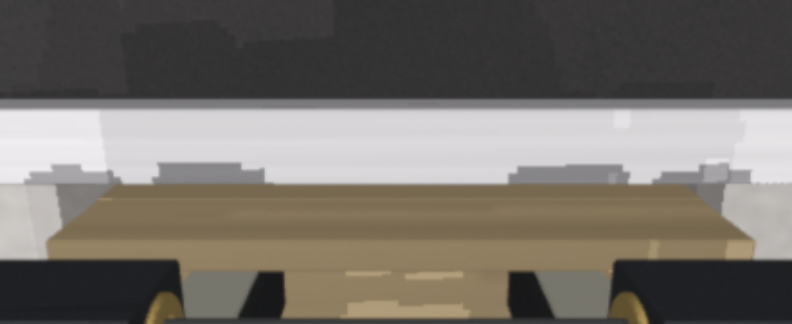

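Request:
arm_command(plan=[{"tx": 0, "ty": 0.12, "tz": 0, "wx": 0, "wy": 0, "wz": 0, "jaw": 0.3}, {"tx": 0, "ty": 0.12, "tz": 0, "wx": 0, "wy": 0, "wz": 0, "jaw": 0.3}, {"tx": 0, "ty": 0.12, "tz": 0, "wx": 0, "wy": 0, "wz": 0, "jaw": 0.3}, {"tx": 0, "ty": 0, "tz": 0, "wx": 0, "wy": 0, "wz": 0, "jaw": 0.3}])

```text
time: 26.05
tool_pos: [688.1, 132.3, 39.0]
tcp_rot: [-1.486, 1.568, -3.067]
contact_force: [-6.9, 0.2, 3.9]
grip_width: 59.7
```

Request:
arm_command(plan=[{"tx": 0, "ty": 0.1, "tz": 0, "wx": 0, "wy": 0, "wz": 0, "jaw": 0.3}, {"tx": 0, "ty": 0.1, "tz": 0, "wx": 0, "wy": 0, "wz": 0, "jaw": 0.3}, {"tx": 0, "ty": 0, "tz": 0, "wx": 0, "wy": 0, "wz": 0, "jaw": 0.3}])

```text
time: 26.35
tool_pos: [689.4, 132.3, 39.0]
tcp_rot: [-1.487, 1.566, -3.068]
contact_force: [-9.9, -0.8, 7.0]
grip_width: 59.5
```

Request:
arm_command(plan=[{"tx": 0, "ty": 0.1, "tz": 0, "wx": 0, "wy": 0, "wz": 0, "jaw": 0.3}, {"tx": 0, "ty": 0.1, "tz": 0, "wx": 0, "wy": 0, "wz": 0, "jaw": 0.3}, {"tx": 0, "ty": 0, "tz": 0, "wx": 0, "wy": 0, "wz": 0, "jaw": 0.3}])

```text
time: 26.65
tool_pos: [689.5, 132.3, 39.1]
tcp_rot: [-1.501, 1.562, -3.082]
contact_force: [-18.1, -1.6, 10.5]
grip_width: 59.9
```

```bash
python3 shot.py 18 wrist
python3 - <<'E'
import cv2
cv2.imwrite("pics/c18.png",cv2.resize(cv2.imread("pics/wrist18.png")[120:300,60:500],None,fx=1.8,fy=1.8))
E
```

```text
26.65 [689.5 132.3  39.1] [[-0.009, 1.0, -0.01], [-0.001, -0.01, -1.0], [-1.0, -0.009, 0.001]] [-18.1  -1.6  10.5] [ 0.01  2.62 -0.02] 0.004 59.907272419419684 [0.08 0.86 1.19 0.   1.1  1.66]
```

View pics/c18.png

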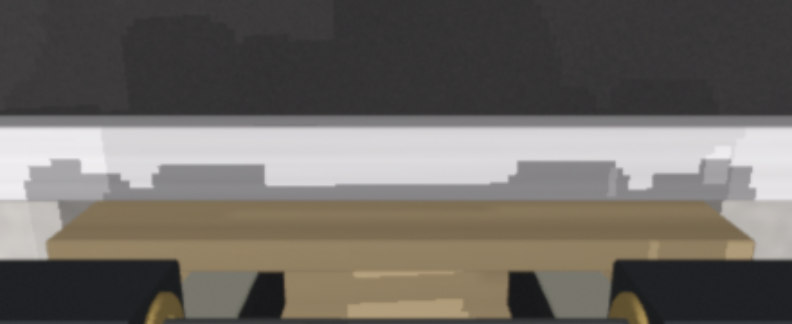

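It stalled at 18 N and the far wall meets the rail face evenly (no gap at crop row 200), so it's flush. I'll back off within the gap and lift out.

Request:
arm_command(plan=[{"tx": 0, "ty": -0.2, "tz": 0, "wx": 0, "wy": 0, "wz": 0, "jaw": 0.3}, {"tx": 0, "ty": -0.3, "tz": 0, "wx": 0, "wy": 0, "wz": 0, "jaw": 0.3}, {"tx": 0, "ty": -0.3, "tz": 0, "wx": 0, "wy": 0, "wz": 0, "jaw": 0.3}, {"tx": 0, "ty": -0.3, "tz": 0, "wx": 0, "wy": 0, "wz": 0, "jaw": 0.3}, {"tx": 0, "ty": 0, "tz": 0, "wx": 0, "wy": 0, "wz": 0, "jaw": 0.3}])

```text
time: 27.2
tool_pos: [682.1, 132.2, 39.0]
tcp_rot: [1.078, 1.571, -0.503]
contact_force: [0.5, 0.0, -0.8]
grip_width: 59.7
```

```bash
python3 shot.py 19 wrist
```

```text
27.2 [682.1 132.2  39. ] [[0.0, 1.0, -0.01], [-0.0, -0.01, -1.0], [-1.0, 0.0, 0.0]] [ 0.5  0.  -0.8] [0.03 0.02 0.03] 0.013 59.70347010076181 [ 0.08  0.85  1.22 -0.    1.07  1.66]
```

View pics/wrist19.png

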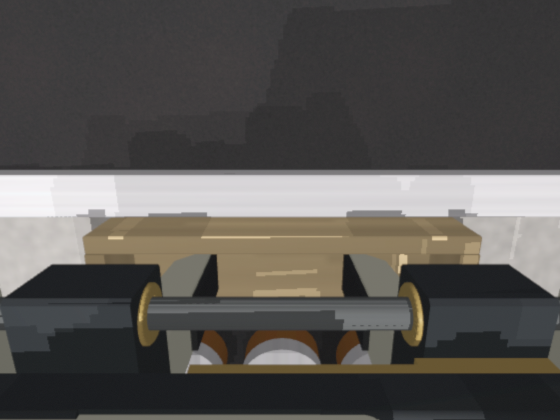

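There's no contact now. I'll lift straight out, then move back to look.

Request:
arm_command(plan=[{"tx": -1.5, "ty": 0, "tz": 0, "wx": 0, "wy": 0, "wz": 0, "jaw": 0.3}, {"tx": -2.5, "ty": 0, "tz": 0, "wx": 0, "wy": 0, "wz": 0, "jaw": 0.3}, {"tx": -3, "ty": 0, "tz": 0, "wx": 0, "wy": 0, "wz": 0, "jaw": 0.3}, {"tx": -3, "ty": 0, "tz": 0, "wx": 0, "wy": 0, "wz": 0, "jaw": 0.3}, {"tx": -4, "ty": 0, "tz": 0, "wx": 0, "wy": 0, "wz": 0, "jaw": 0.3}, {"tx": -4, "ty": -1.5, "tz": 0, "wx": 0, "wy": 0, "wz": 0, "jaw": 0.3}, {"tx": -4, "ty": -2, "tz": 2, "wx": 0, "wy": 0, "wz": 0, "jaw": 0.3}, {"tx": -4, "ty": -2, "tz": 3, "wx": 0, "wy": 0, "wz": 0, "jaw": 0.3}, {"tx": 0, "ty": -2, "tz": 4, "wx": 0, "wy": 0, "wz": 0, "jaw": 0.3}, {"tx": 0, "ty": 0, "tz": 0, "wx": 0, "wy": 0, "wz": 0, "jaw": 0.3}, {"tx": 0, "ty": 0, "tz": 0, "wx": 0, "wy": 0, "wz": 0, "jaw": 0.3}])

```text
time: 28.35
tool_pos: [607.7, 44.5, 297.6]
tcp_rot: [1.673, 1.569, 0.09]
contact_force: [-0.5, 0.4, 0.6]
grip_width: 59.4
```

```bash
python3 shot.py 20 wrist scene top
python3 - <<'E'
import cv2
im=cv2.imread("pics/wrist20.png"); cv2.imwrite("pics/w20c.png",cv2.resize(im[0:260,0:400],None,fx=2,fy=2,interpolation=cv2.INTER_CUBIC))
E
```

```text
28.35 [607.7  44.5 297.6] [[0.002, 1.0, -0.012], [0.0, -0.012, -1.0], [-1.0, 0.002, -0.0]] [-0.5  0.4  0.6] [ 0.07 -0.    0.01] 0.034 59.44306281551671 [-0.05  0.47  1.19  0.    1.48  1.53]
```

View pics/w20c.png

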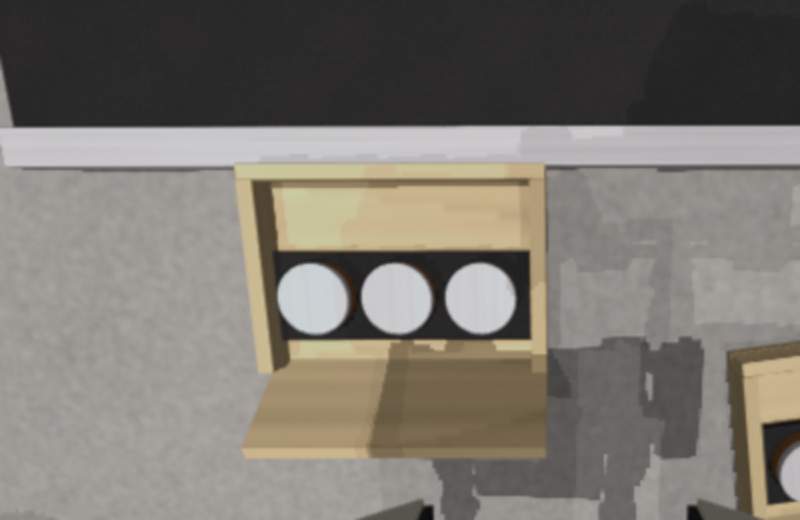

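View pics/scene20.png

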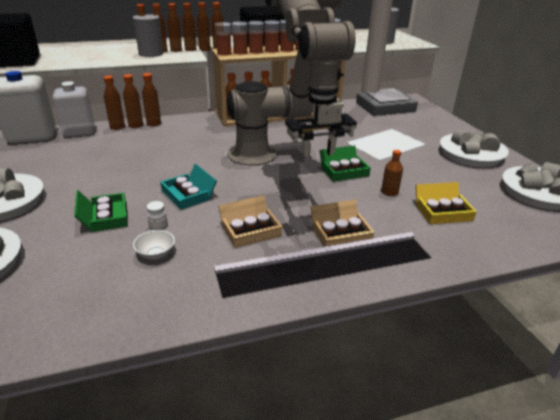

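View pics/top20.png

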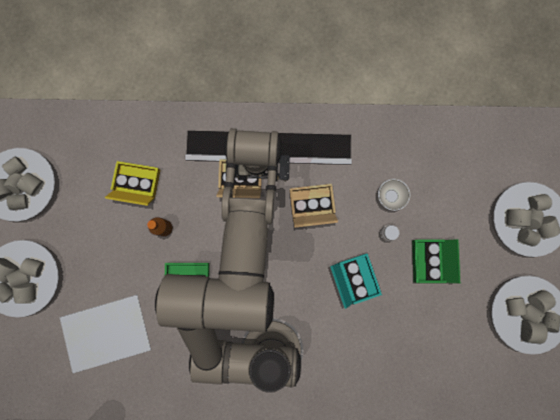

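Run:
```python
from h import *
import pickle
c=cam("wrist",pickle.load(open("w20.pkl","rb")))
a,b=onz(c,(118,81.5),40),onz(c,(272.5,81.5),40); print(a.round(1),b.round(1),"yaw",np.arctan2(-(a-b)[0],(a-b)[1]).round(4))
g=cv2.cvtColor(cv2.imread("pics/wrist20.png"),cv2.COLOR_BGR2GRAY).astype(float)
P=[]
for col in list(range(10,110,10))+list(range(285,390,10)):
    r=[i for i in range(72,95) if g[i,col]<175][0]; P.append(onz(c,(col,r-.5),15))
P=np.array(P);k=np.polyfit(P[:,1],P[:,0],1);print("rail",k, [np.polyval(k,p[1]).round(1) for p in (a,b)])
```

```text
[708.9 208.3  40. ] [707.   49.9  40. ] yaw -0.0114
rail [8.22894927e-03 7.07815181e+02] [np.float64(709.5), np.float64(708.2)]
```

The crate's far side measures x = 708.9 and 707.0 at its two ends, against the rail face at 709.5 and 708.2. The yaws match within 0.003 rad and the arm is clear above, so I'll hand in.

```bash
python3 -c "
from plant import bot,readout
print(bot.close_job()); print(readout.get_obs()['time'])"
```

```text
the job is handed in; nothing more can be done
None
the job is handed in; nothing more can be done
```

I tipped the left crate, then the right, back onto their leaning front boards and let each down with the fingertips following. The left crate bears the round stamp. I then pushed it from inside its far wall until it stalled against the dispatch rail at 18 N, and handed in at about 28.5 s.

- **Tipping:** each board lay flat under about 6 N. Once let down, both crates stood within about 2 mm of where they had been, and the right crate's underside was bare plywood.
- **Rail:** the last view puts the stamped crate's far side about 1 mm from the measured rail face, which is the accuracy of the measurement. Its yaw matches the rail's within about 0.003 rad.
- **Everything else:** the right crate was not touched again. The bottle, jar, dish and look-alike crates looked unmoved in the last pictures. The arm finished at rest about 275 mm above the bench with no contact force.
- **Disagreements:** one of the first height readings, at a corner of the left crate, came out at 27 mm instead of 40, and the right crate's corner at 35 mm. I took the stated 40 mm, which gave the right crate sizes. The wrist and top cameras differed by about 1 mm on the rail face.

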